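# Pack the watch-press caddy

## Task

Put the press kit away in the wooden caddy: the two round-flanged dies each seated flat in the round recess made for it (large in the large one, small in the small one), and in the tray with the straight groove first the short angle, ridge up and running along the groove, in the middle of it, then the long angle nested over it like a second roof, legs lying on legs and its ends overhanging about equally. The six-sided die and the flat-topped channel do not belong to the kit: leave them where they lie.

Things in the scene. Friction and masses are not known exactly. Their poses are not given: they have to be found in the camera images.
- short_angle: Short aluminium angle section, 42 mm long: two legs 32 mm wide, 3 mm thick, at a right angle; stands like a roof, ridge up, 24.7 mm high, 45 mm wide at the feet. Grip it by its two square end faces (the sloping sides slip). Origin: middle of the footprint, level with the feet; x along the ridge, z up.
- long_angle: Long aluminium angle section, 68 mm long: two legs 32 mm wide, 3 mm thick, at a right angle; stands like a roof, ridge up, 24.7 mm high, 45 mm wide at the feet. Grip it by its two square end faces (the sloping sides slip). Origin: middle of the footprint, level with the feet; x along the ridge, z up. Nested over the short angle (same section) it sits 4.2 mm higher than it.
- large_die: Large white plastic press die: round flange 54 mm across and 12 mm thick; a plain round gripping boss 18 mm across rises 18 mm from the middle of the flange (top 30 mm above the underside). Origin: centre of the underside, z up.
- small_die: Small white plastic press die: round flange 34 mm across and 12 mm thick; a plain round gripping boss 18 mm across rises 18 mm from the middle of the flange (top 30 mm above the underside). Origin: centre of the underside, z up.
- hex_die: Look-alike, not part of the kit: white plastic die with a six-sided flange, 44 mm across flats, 12 mm thick, and the same 18 mm boss, 30 mm high overall. Origin: centre of the underside.
- channel: Look-alike, not part of the kit: aluminium channel with a flat top, 56 mm long (x), 32 mm wide (y), 22 mm high, open below. Origin: middle of the footprint at bench level.
- caddy: Fixed shallow wooden caddy, 134 mm (x) by 264 mm (y), rim 18 mm above the bench, walls and floor 5 mm thick; the three insert trays stand in it side by side along its y, 84 mm apart, in any order. Origin: centre of its underside. Loose clutter lies among the kit, none of it over 12 mm high.
- angle_bay: Insert tray of grey plastic, 118 mm (its x) by 82 mm (its y), 12 mm high, fixed in the caddy; a straight groove runs the whole 118 mm along its x, open at both ends, 62 mm wide between two rails that rise 8 mm above the groove's floor. Origin: centre of its underside, 5 mm above the bench; the groove's floor is 4 mm above the origin.
- large_bay: Insert tray of grey plastic, 118 mm (its x) by 82 mm (its y), 12 mm high, fixed in the caddy; a round recess 70 mm across, 8 mm deep, in its middle. Origin: centre of its underside, 5 mm above the bench; the recess floor is 4 mm above the origin.
- small_bay: Insert tray of grey plastic, 118 mm (its x) by 82 mm (its y), 12 mm high, fixed in the caddy; a round recess 50 mm across, 8 mm deep, in its middle. Origin: centre of its underside, 5 mm above the bench; the recess floor is 4 mm above the origin.
Not all that is in view belongs to the job. What is shaped like the small_die but purple is not meant.

How it is judged:
By the outcome, as a careful person would: the job done as asked, in the order asked, and still so for the second after the job is handed in, with the robot touching nothing.
It also fails if it takes over 128 s, if anything falls off the work surface, if the arm or the gripper's body presses on something with over 40 N, if the wrist force passes 120 N, or if a joint passes its speed limit or range.

## Robot

A 6-joint arm with a two-finger parallel gripper is mounted at the origin on the work surface. World frame = base frame: x ahead of the robot, y to its left, z up, the work surface at z = 0. Lengths are in mm, angles in rad, forces in N, time in s.
With the tool pointing down it reaches from about 275 to 1000 mm from the base axis. Payload 8.4 kg.
Tool frame: the origin (TCP) lies at the centre of the arm's flange, where the gripper is bolted on; the fingertips stand r.tip_extent ahead of it and the grasp point (between the pads) lies 155 mm ahead of it (r.tip_extent is the distance from the TCP to the fingertips, in mm); z points along the fingers, y is the direction in which the jaws open and shut (so a half turn about z gives the same grasp; the last joint's range is limited). The gripper opens to 85 mm and grips with 20 to 120 N. Pads are 22 mm wide; open, the fingers measure 114 mm over their backs; the gripper's body (76 mm by 85 mm) begins 54 mm behind the grasp point. The pads swing forward as they close: fully open they stand 13 mm farther back than shut.
Start: joints at [-1.269, 0.353, 1.633, -0, 1.155, -0.002], TCP at [186.967, -596.383, 404.681] pointing down, gripper open.
Joint ranges: [-2.63, 2.63], [-0.92, 2.1], [0.06, 2.66], [-1.3, 4.44], [0, 2.69], [-3.02, 3.02]. Speed limits (rad/s): [2.22, 2.22, 2.79, 3.14, 3.14, 3.14].

## Interface

Orientations are given as [roll, pitch, yaw] about the fixed x, y, z axes, in that order (R = Rz(yaw) Ry(pitch) Rx(roll)).
In Python, from rig import sense, grab_frame, job, r gives the robot as it stands. The module is installed in compiled form; this text tells all that it offers.
- The arm moves only by the shell command python3 -m creep 'ROWS' [FORCE]. ROWS is JSON, a list of rows, each a list of 7 numbers: the turn, a rotation vector about the tool's x, y, z in rad, then the shift along the tool's x, y, z in mm, then the closure, from 0 (fully open) to 1 (shut). In form: [[wx, wy, wz, dx, dy, dz, fingers], ...]. A call has 1 to 10 rows; each row shifts and turns the pose as measured when the row begins, along the tool's axes as they then stand; what a row does not reach is not made up. A row lasts 1/12 s, in which the tool goes at most 41.7 mm and 7.16 degrees, less where a joint would pass 70% of its speed; a pose out of reach is approached as far as the arm can. A call with a gripper value outside its range is refused whole. The fingers move at their own pace and stop on an object; FORCE is the grip in N (left out, the last holds). Time passes only in rows, so rows that do not move let the fingers close. It gives the time, the measured TCP pose, the force and the opening at its end, in the units of the state.
- sense(): the state, without advancing time (a new reading comes with each control period).
- grab_frame(name): name is "scene" or "top" or "wrist"; returns a dict with "color" (400x640x3 uint8, red, green, blue), "mtx" (3x3 intrinsics, pixels), "T" (4x4, takes a point from camera to world coordinates). Camera axes: x right, y down, z forward; pixel columns grow to the right and rows downward; lengths in mm; the calibration is good to about 2 mm. A picture is of the moment at which its call begins. There is no depth.
- job.sign_off(): hands the job in, once; it reports no verdict.
The state is a dict: "clock": time; "qpos": joint angles; "qvel": joint speeds; "joint_efforts": joint torques, N m; "eef_pos": TCP position; "tcp_rot": TCP orientation; "contact_force": force on the tool from outside, world axes, zero at the start; "wrist_torque": the same for the moment, N m; "opening": opening from 0.0 (shut) to 1.0 (fully open).
Only numpy, scipy, OpenCV 4.12 (cv2) and the standard library are available. Lean on these libraries where they do the work, as an engineer would, in place of code of your own. Each camera call takes 0.05 s, during which the arm holds its last target.

## Working session

There is one attempt and no reset: what is moved stays moved. The work goes in short steps, Python scripts to look and compute and a shell command to move; the robot and the scene stay as the last step left them, time stands still between calls to the robot, and variables do not carry over. Pictures are saved under pics/ and viewed, and the job is handed in when it is done.

```bash
mkdir -p pics
python3 - <<'E'
from rig import sense, grab_frame, job, r
import cv2
s=sense();print(s, r.tip_extent)
for n in ["scene","top","wrist"]:
    f=grab_frame(n);cv2.imwrite(f"pics/{n}0.png",f["color"][:,:,::-1]);print(n,f["mtx"].tolist(),f["T"].round(3).tolist())
E
```

```text
{'clock': 0.0, 'qpos': array([-1.26938632e+00,  3.53676138e-01,  1.63413207e+00,  3.63044954e-06,
        1.15521910e+00, -2.41297645e-03]), 'qvel': array([-0.00066454,  0.0001062 ,  0.0001683 , -0.00025819, -0.00024759,
        0.00074333]), 'joint_efforts': array([-3.38956655e-03, -6.05252123e+01, -3.42078102e+01, -2.70824530e-04,
        9.37680539e-03,  1.43029473e-05]), 'eef_pos': array([ 186.90460012, -596.15316142,  403.94491767]), 'tcp_rot': array([-3.14015802e+00, -6.78108798e-06,  3.03821506e-01]), 'contact_force': array([-0.67215344, -0.24449526,  0.06150039]), 'wrist_torque': array([0.03221773, 0.02754745, 0.00178364]), 'opening': 0.9985349624281981} 173.4
scene [[402.7796481908857, 0.0, 316.6063828556516], [0.0, 402.7796481908857, 197.08963448654444], [0.0, 0.0, 1.0]] [[0.654, 0.509, -0.559, 1137.225], [0.756, -0.428, 0.495, -527.73], [0.012, -0.747, -0.665, 779.298], [0.0, 0.0, 0.0, 1.0]]
top [[389.6867984592348, 0.0, 322.23612283640904], [0.0, 389.6867984592348, 199.6920664400735], [0.0, 0.0, 1.0]] [[-0.072, -0.976, 0.205, 372.382], [-0.997, 0.07, -0.019, 9.703], [0.004, -0.206, -0.979, 883.465], [0.0, 0.0, 0.0, 1.0]]
wrist [[335.16220256098745, 0.0, 319.0433656798191], [0.0, 335.16220256098745, 199.38181440939312], [0.0, 0.0, 1.0]] [[0.298, -0.916, -0.267, 252.931], [-0.954, -0.287, -0.081, -575.272], [-0.002, 0.279, -0.96, 372.392], [0.0, 0.0, 0.0, 1.0]]
```

View pics/top0.png

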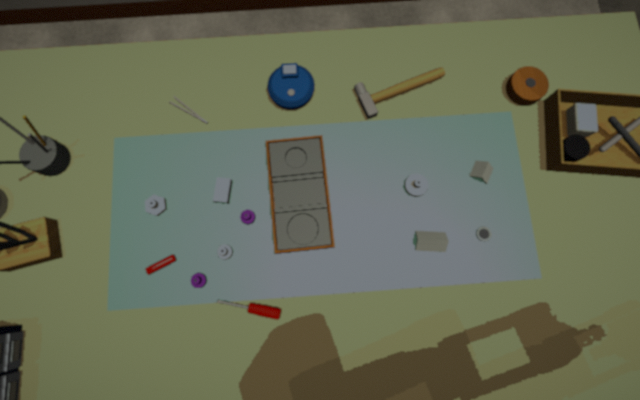

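View pics/scene0.png

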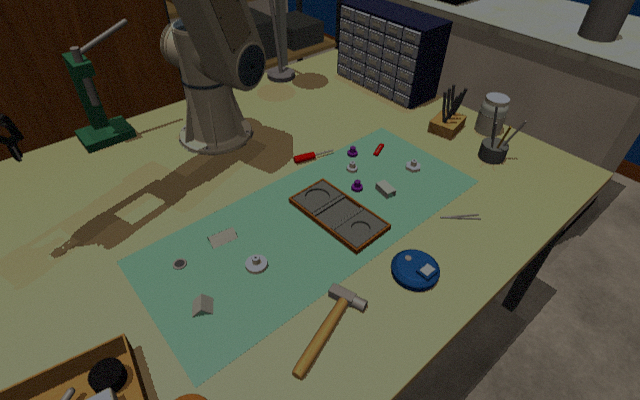

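View pics/wrist0.png

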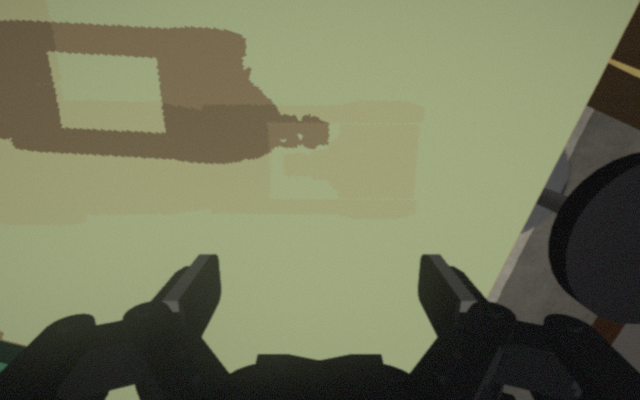

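```bash
cat > h.py <<'E'
import numpy as np, cv2
from rig import sense, grab_frame, job, r
from scipy.spatial.transform import Rotation as R
def ray(f,u,v,z):
    d=f["T"][:3,:3]@np.linalg.inv(f["mtx"])@np.array([u,v,1.]); o=f["T"][:3,3]
    return (o+d*(z-o[2])/d[2])
def proj(f,p):
    T=np.linalg.inv(f["T"]); p=np.atleast_2d(p); c=p@T[:3,:3].T+T[:3,3]; q=c@f["mtx"].T
    return q[:,:2]/q[:,2:]
def crop(f,u,v,w,h,k,name):
    c=f["color"][v:v+h,u:u+w,::-1]; c=cv2.resize(c,None,fx=k,fy=k,interpolation=cv2.INTER_CUBIC)
    c=cv2.convertScaleAbs(c,alpha=1.3)
    cv2.imwrite("pics/"+name,c)
def go(x,y,z,yaw):
    """rel move in tool axes from measured pose to target TCP pointing down w/ yaw"""
    s=sense();Rc=R.from_euler('xyz',s["tcp_rot"]);Rt=R.from_euler('xyz',[np.pi,0,yaw])
    d=Rc.inv().apply(np.array([x,y,z])-s["eef_pos"]); w=(Rc.inv()*Rt).as_rotvec()
    n=max(np.linalg.norm(d)/41.7,np.degrees(np.linalg.norm(w))/7.16)
    print("shift",d.round(1),"turn",w.round(4),"rows",n.round(2))
E
python3 - <<'E'
from h import *
f=grab_frame("top")
np.save("pics/top.npy",f,allow_pickle=True)
crop(f,255,130,90,130,4.5,"c1.png"); crop(f,390,150,120,110,5,"c2.png"); crop(f,140,170,130,120,5,"c3.png")
E
```

```text
(no output)
```

View pics/c1.png

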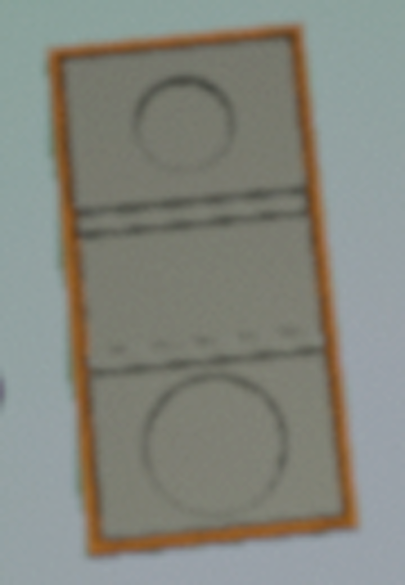

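View pics/c2.png

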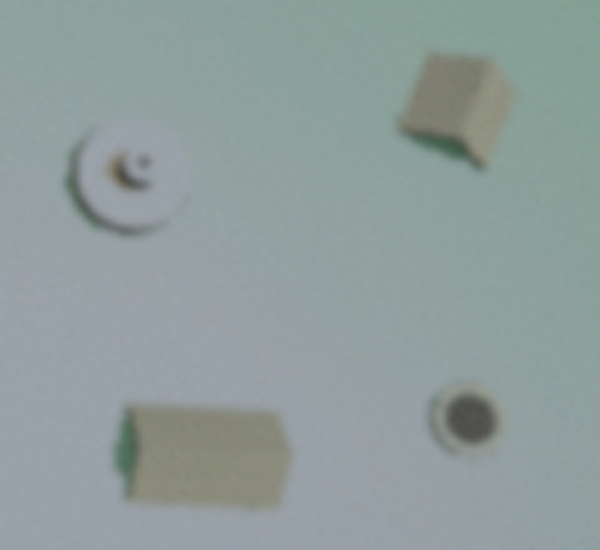

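View pics/c3.png

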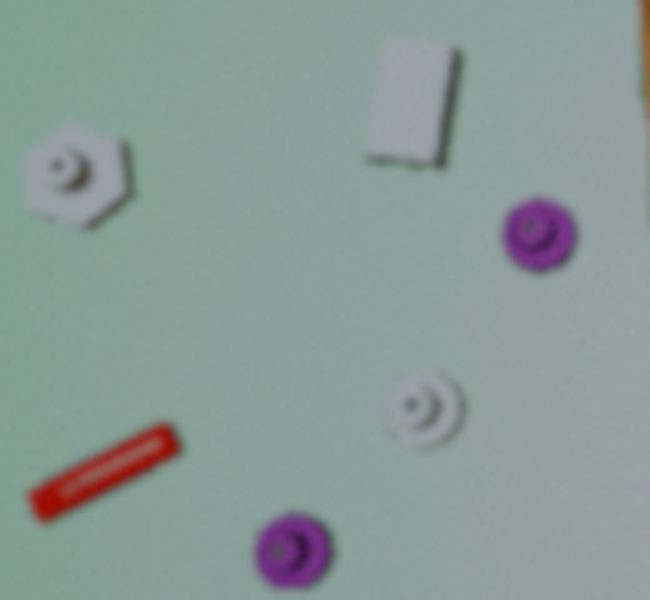

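Run:
```python
from h import *
f=np.load("pics/top.npy",allow_pickle=True).item()
def P(lbl,u0,v0,k,pts,z):
    q=[ray(f,u0+(c+.5)/k-.5,v0+(d+.5)/k-.5,z)[:2] for c,d in pts]
    print(lbl,np.round(q,1).tolist()); return np.array(q)
q=P("caddy",255,130,4.5,[(49,49),(302,27),(356,525),(91,555)],18)
print(q.mean(0),[np.linalg.norm(q[i]-q[i-1]).round(1) for i in range(4)],[np.degrees(np.arctan2(*(q[i]-q[i-1])[::-1])).round(1) for i in range(4)])
P("recesses",255,130,4.5,[(184.5,123),(215.5,446)],17)
P("smallrim",255,130,4.5,[(132,123),(237,123)],17)
P("groove",255,130,4.5,[(190,225),(205,360)],17)
P("Ldie fl",390,150,5,[(133,174),(77,174),(190,174)],12);P("Ldie boss",390,150,5,[(143,162)],30)
P("Sdie fl",140,170,5,[(427,410)],12);P("Sdie boss",140,170,5,[(412,405)],30)
q=P("short ridge",390,150,5,[(490,57),(463,133)],24.7);d=q[1]-q[0];print(np.linalg.norm(d),np.degrees(np.arctan2(d[1],d[0])),q.mean(0))
q=P("short feet",390,150,5,[(400,125),(483,167),(514,97),(428,55)],0);print(q.mean(0))
q=P("long ridge",390,150,5,[(138,455),(292,455)],24.7);d=q[1]-q[0];print(np.linalg.norm(d),np.degrees(np.arctan2(d[1],d[0])),q.mean(0))
q=P("long feet",390,150,5,[(125,405),(125,500),(278,508),(278,412)],0);print(q.mean(0),np.linalg.norm(q-np.roll(q,1,0),axis=1))
P("cap",390,150,5,[(470,420)],8)
P("purple",140,170,5,[(540,235),(293,552)],12)
```

```text
caddy [[704.3, 115.6], [707.0, -16.6], [446.5, -24.4], [441.3, 106.3]]
[574.77909748  45.21653556] [np.float64(263.2), np.float64(132.3), np.float64(260.7), np.float64(130.8)] [np.float64(2.0), np.float64(-88.8), np.float64(-178.3), np.float64(92.3)]
recesses [[659.4, 47.7], [490.6, 42.1]]
smallrim [[661.3, 74.7], [657.4, 20.6]]
groove [[604.8, 48.1], [534.4, 44.7]]
Ldie fl [[575.1, -225.6], [577.0, -199.8], [573.2, -251.8]]
Ldie boss [[576.2, -225.9]]
Sdie fl [[452.7, 217.1]]
Sdie boss [[453.7, 219.3]]
short ridge [[615.6, -393.1], [580.6, -375.0]]
39.43626258843214 152.66807795252 [ 598.06809123 -384.05341248]
short feet [[592.5, -357.1], [569.5, -392.8], [602.2, -412.9], [625.7, -375.5]]
[ 597.48949408 -384.56561241]
long ridge [[445.1, -208.8], [440.2, -276.6]]
68.00411014786118 -94.13202777329624 [ 442.65010504 -242.67418493]
long feet [[470.3, -211.9], [427.4, -206.7], [418.9, -275.2], [462.1, -281.2]]
[ 444.65970596 -243.74350355] [69.73538729 43.17008176 69.03238367 43.60847471]
cap [[451.4, -364.6]]
purple [[527.8, 164.5], [395.1, 276.9]]
```

```bash
python3 -c "
from h import *
go(598,-384,330,np.radians(60))"
```

```text
shift [455.8 -79.5  74.3] turn [-8.000e-04 -3.000e-04 -7.434e-01] rows 11.24
```

```bash
python3 -m creep '[[0,0,0,38,-7,6,0],[0,0,0,38,-7,6,0],[0,0,0,38,-7,6,0],[0,0,0,38,-7,6,0],[0,0,0,38,-7,6,0],[0,0,0,38,-7,6,0],[0,0,0,38,-7,6,0],[0,0,0,38,-7,6,0],[0,0,0,38,-7,6,0],[0,0,0,38,-7,6,0]]' 60; python3 -c "
from h import *
go(598,-384,330,np.radians(60))"
```

```text
clock: 1.03
eef_pos: [536.3, -413.4, 341.2]
tcp_rot: [3.139, 0.003, 0.292]
contact_force: [0.4, -1.5, 0.0]
opening: 1.004
shift [ 67.6 -10.4  11. ] turn [ 0.0012  0.0036 -0.7554] rows 6.04
```

```bash
python3 -m creep '[[0,0,0,34,-5,5,0],[0,0,0,34,-5,5,0],[0,0,-0.125,0,0,0,0],[0,0,-0.125,0,0,0,0],[0,0,-0.125,0,0,0,0],[0,0,-0.125,0,0,0,0],[0,0,-0.125,0,0,0,0],[0,0,-0.125,0,0,0,0],[0,0,0,0,0,0,0]]'; python3 -c "
from h import *
go(598,-384,330,np.radians(60))
f=grab_frame('wrist');crop(f,0,0,640,400,1.25,'w1.png');np.save('pics/w1.npy',f,allow_pickle=True)"
```

```text
clock: 1.78
eef_pos: [610.2, -373.7, 324.4]
tcp_rot: [-3.136, 0.001, 1.054]
contact_force: [0.6, 0.1, 0.0]
opening: 0.999
shift [-15.   -5.5  -5.5] turn [-0.0051  0.0012  0.0069] rows 0.41
```

View pics/w1.png

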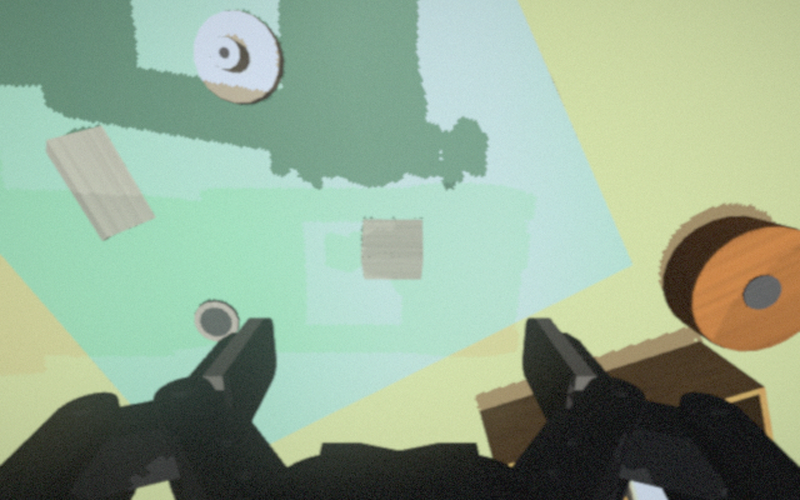

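Run:
```python
from h import *
f=np.load("pics/w1.npy",allow_pickle=True).item()
def P(l,pts,z):
    q=np.array([ray(f,(c+.5)/1.25-.5,(d+.5)/1.25-.5,z)[:2] for c,d in pts]);print(l,q.round(1).tolist(),q.mean(0).round(1),[(np.linalg.norm(q[i]-q[i-1]).round(1),np.degrees(np.arctan2(*(q[i]-q[i-1])[::-1])).round(1)) for i in range(len(q))]);return q
P("feet",[(364,218),(422,219),(423,279),(362,278)],0)
P("long feet",[(46,147),(100,126),(154,215),(106,239)],0)
P("Ldie",[(238,57)],12);P("boss",[(224,52)],30)
crop(f,270,160,90,80,8,"w1c.png")
crop(f,20,90,120,120,5,"w1d.png")
```

```text
feet [[589.8, -353.0], [625.4, -374.0], [604.2, -414.2], [565.1, -391.2]] [ 596.1 -383.1] [(np.float64(45.5), np.float64(57.2)), (np.float64(41.3), np.float64(-30.6)), (np.float64(45.5), np.float64(-117.8)), (np.float64(45.3), np.float64(149.5))]
long feet [[426.2, -203.3], [467.6, -211.1], [460.6, -277.1], [418.9, -273.8]] [ 443.3 -241.3] [(np.float64(70.9), np.float64(84.0)), (np.float64(42.1), np.float64(-10.6)), (np.float64(66.4), np.float64(-96.1)), (np.float64(41.8), np.float64(175.5))]
Ldie [[576.5, -226.1]] [ 576.5 -226.1] [(np.float64(0.0), np.float64(0.0))]
boss [[575.3, -225.5]] [ 575.3 -225.5] [(np.float64(0.0), np.float64(0.0))]
```

View pics/w1c.png

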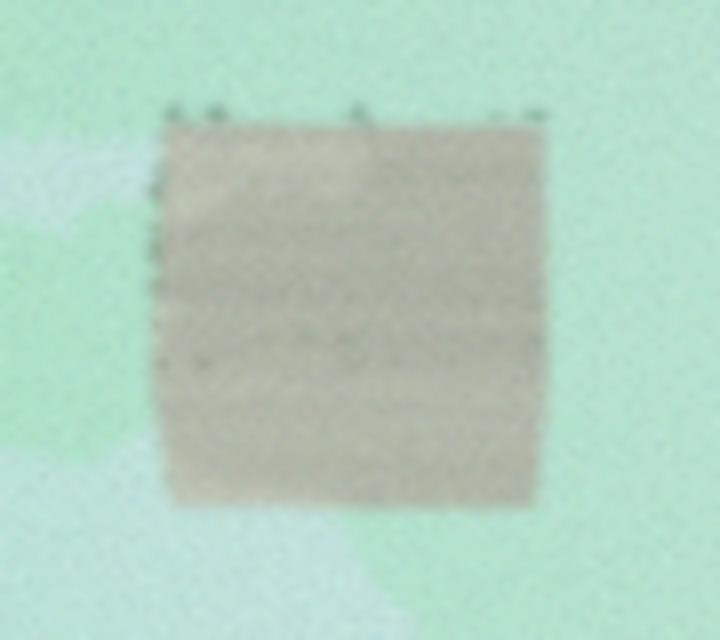

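Run:
```python
from h import *
f=np.load("pics/w1.npy",allow_pickle=True).item()
c=lambda a,b,z: ray(f,270+(a+.5)/8-.5,160+(b+.5)/8-.5,z)[:2]
a,b=c(155,355,24.7),c(548,355,24.7);print(a,b,(a+b)/2,np.linalg.norm(a-b),np.degrees(np.arctan2(*(b-a)[::-1])))
q=np.array([c(165,127,0),c(545,127,0),c(535,507,0),c(170,507,0)]);print(q.mean(0),np.degrees(np.arctan2(*(q[1]-q[0])[::-1])))
print(sense()['eef_pos'],sense()['tcp_rot'])
go(597,-384,176,np.radians(60))
```

```text
[ 579.77922338 -370.32742278] [ 615.51995087 -390.5715617 ] [ 597.64958712 -380.44949224] 41.07584159413751 -29.527932910109328
[ 595.65246997 -383.31734067] -29.56203834875224
[ 610.17845433 -373.69769786  324.39625437] [-3.13642411e+00  1.19733685e-03  1.04722816e+00]
shift [-15.3  -5.5 148.4] turn [-0.0052  0.0012  0.    ] rows 3.58
```

```bash
python3 -m creep '[[-0.005,0,0,-14,-6,20,0],[0,0,0,0,0,35,0],[0,0,0,0,0,35,0],[0,0,0,0,0,0,0]]'; python3 -c "
from h import *
go(597,-383,177,np.radians(60.4))
f=grab_frame('wrist');crop(f,0,0,640,400,1.25,'w2.png')"
```

```text
clock: 2.17
eef_pos: [598.7, -384.1, 235.0]
tcp_rot: [3.135, 0.001, 1.028]
contact_force: [-1.3, 0.5, -0.6]
opening: 1.002
shift [ 0.1 -2.4 58. ] turn [ 0.0069  0.0015 -0.026 ] rows 1.39
```

View pics/w2.png

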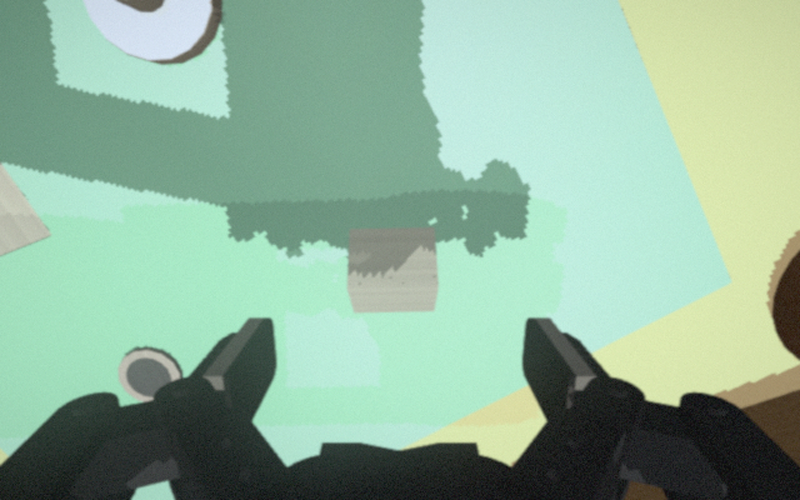

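```bash
python3 -m creep '[[0.006,0,-0.02,0,-2,30,0],[0,0,0,0,0,27,0],[0,0,0,0,0,0,0]]'; python3 -c "
from h import *
go(597,-383,177,np.radians(60.4))
f=grab_frame('wrist');crop(f,0,0,640,400,1.25,'w3.png')"
```

```text
clock: 2.47
eef_pos: [601.1, -385.6, 186.8]
tcp_rot: [3.13, 0.002, 1.041]
contact_force: [-1.3, 1.0, -0.7]
opening: 0.999
shift [ 0.2 -5.   9.8] turn [ 0.0118  0.0019 -0.0127] rows 0.26
```

View pics/w3.png

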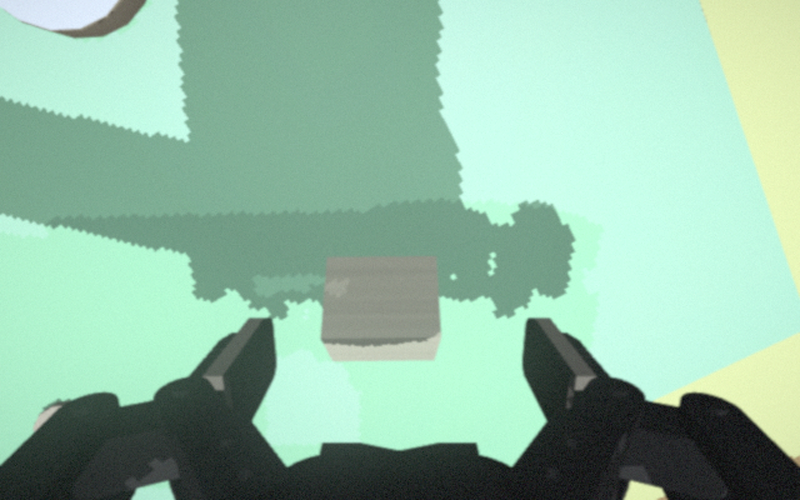

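```bash
python3 -m creep '[[0.012,0,-0.013,0,-5,5,0],[0,0,0,0,0,5,0],[0,0,0,0,0,0,0]]'; python3 -c "
from h import *
go(597,-383,177,np.radians(60.4))
f=grab_frame('wrist');crop(f,0,0,640,400,1.25,'w4.png')"
```

```text
clock: 2.77
eef_pos: [599.6, -384.7, 185.7]
tcp_rot: [3.133, 0.002, 1.054]
contact_force: [-0.7, -0.2, 0.3]
opening: 1.007
shift [ 0.2 -3.1  8.7] turn [ 0.0085  0.0024 -0.0006] rows 0.22
```

View pics/w4.png

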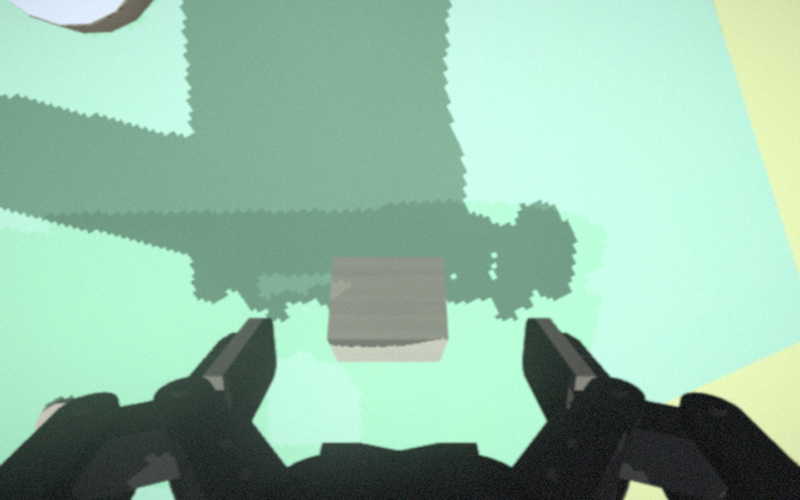

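```bash
python3 -m creep '[[0.01,0.002,0,0,-3,9,0],[0,0,0,0,0,0,0]]'; python3 -c "
from h import *
go(597,-383,177,np.radians(60.4));print(sense()['qvel'].round(3))"
```

```text
clock: 2.98
eef_pos: [597.7, -383.6, 179.1]
tcp_rot: [3.14, 0.0, 1.053]
contact_force: [-0.4, 0.9, -0.6]
opening: 1.0
shift [ 0.2 -0.9  2.1] turn [ 0.0016  0.0004 -0.0009] rows 0.06
[-0.    -0.036 -0.027 -0.003  0.008  0.005]
```

```bash
python3 -m creep '[[0,0,0,0,-1,3,1],[0,0,0,0,0,0,1],[0,0,0,0,0,0,1],[0,0,0,0,0,0,1],[0,0,0,0,0,0,1],[0,0,0,0,0,0,1]]' 40; python3 -c "
from h import *
go(597,-383,177,np.radians(60.4))
f=grab_frame('wrist');crop(f,0,0,640,400,1.25,'w5.png')"
```

```text
clock: 3.48
eef_pos: [596.9, -383.2, 176.5]
tcp_rot: [3.14, 0.0, 1.053]
contact_force: [0.3, -0.1, -0.2]
opening: 0.48
shift [ 0.2  0.  -0.5] turn [ 0.0019  0.0004 -0.0013] rows 0.02
```

View pics/w5.png

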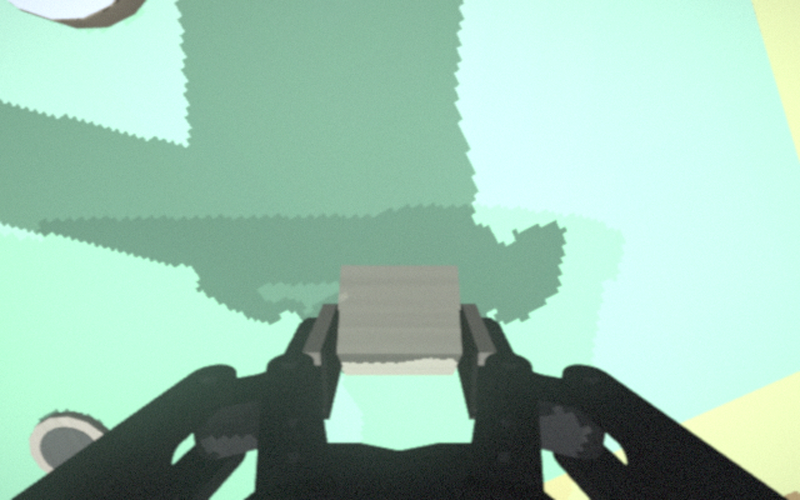

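```bash
python3 - <<'E'
from h import *
f=grab_frame('wrist');s=sense();Rc=R.from_euler('xyz',s["tcp_rot"])
for p in [(11,21,155),(-11,21,155),(11,21,173),(-11,21,173),(0,21,155),(11,-21,155),(11,-21,173)]:
    print(p,(proj(f,Rc.apply(p)+s["eef_pos"])*1.25).round())
print((proj(f,[597,-383,24.7])*1.25).round())
E
python3 -m creep '[[0,0,0,0,0,-20,1],[0,0,0,0,0,-30,1],[0,0,0,0,0,-30,1],[0,0,0,0,0,0,1]]'; python3 -c "
from h import *
go(575,45,290,np.radians(2))
f=grab_frame('wrist');crop(f,0,0,640,400,1.25,'w6.png')"
```

```text
(11, 21, 155) [[468. 318.]]
(-11, 21, 155) [[465. 378.]]
(11, 21, 173) [[460. 296.]]
(-11, 21, 173) [[458. 351.]]
(0, 21, 155) [[466. 349.]]
(11, -21, 155) [[337. 318.]]
(11, -21, 173) [[344. 296.]]
[[402. 353.]]
clock: 3.92
eef_pos: [596.0, -382.7, 256.1]
tcp_rot: [-3.138, 0.0, 1.053]
contact_force: [1.7, -0.1, 0.9]
opening: 0.479
shift [ 361.2 -230.1  -33.1] turn [-0.0033  0.0019  1.0179] rows 10.3
```

View pics/w6.png

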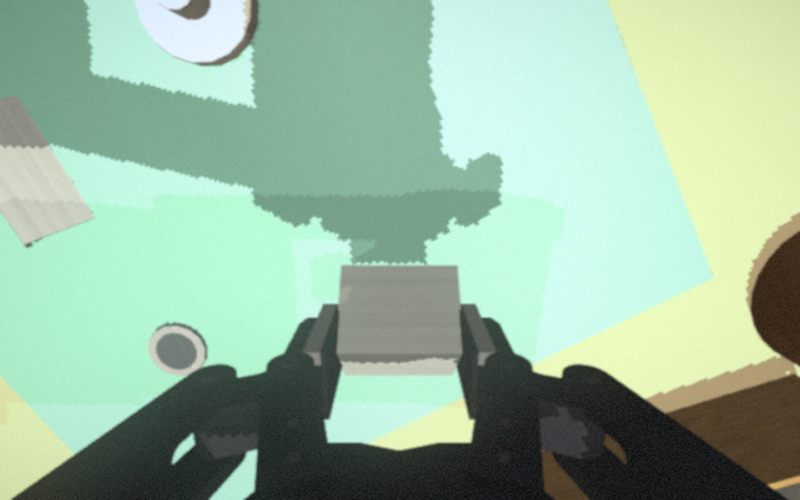

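```bash
python3 -m creep '[[0,0,0,33,-21,-3,1],[0,0,0,33,-21,-3,1],[0,0,0,33,-21,-3,1],[0,0,0,33,-21,-3,1],[0,0,0,33,-21,-3,1],[0,0,0,33,-21,-3,1],[0,0,0,33,-21,-3,1],[0,0,0,33,-21,-3,1],[0,0,0,33,-21,-3,1],[0,0,0,33,-21,-3,1]]'; python3 -m creep '[[0,0,0.12,0,0,0,1],[0,0,0.12,0,0,0,1],[0,0,0.12,0,0,0,1],[0,0,0.12,0,0,0,1],[0,0,0.12,0,0,0,1],[0,0,0.12,0,0,0,1],[0,0,0.12,0,0,0,1],[0,0,0.12,0,0,0,1],[0,0,0,0,0,0,1]]'; python3 -c "
from h import *
go(575,45,290,np.radians(2))
f=grab_frame('wrist');crop(f,0,0,640,400,1.25,'w7.png')"
```

```text
clock: 4.8
eef_pos: [572.8, 16.5, 277.0]
tcp_rot: [-3.133, 0.004, 1.042]
contact_force: [0.8, -0.3, -0.9]
opening: 0.479
clock: 5.55
eef_pos: [568.7, 27.6, 269.2]
tcp_rot: [-3.138, 0.02, 0.05]
contact_force: [-0.7, -0.4, -0.4]
opening: 0.475
shift [  6.8 -17.2 -20.8] turn [-0.0031  0.0198  0.0147] rows 0.67
```

View pics/w7.png

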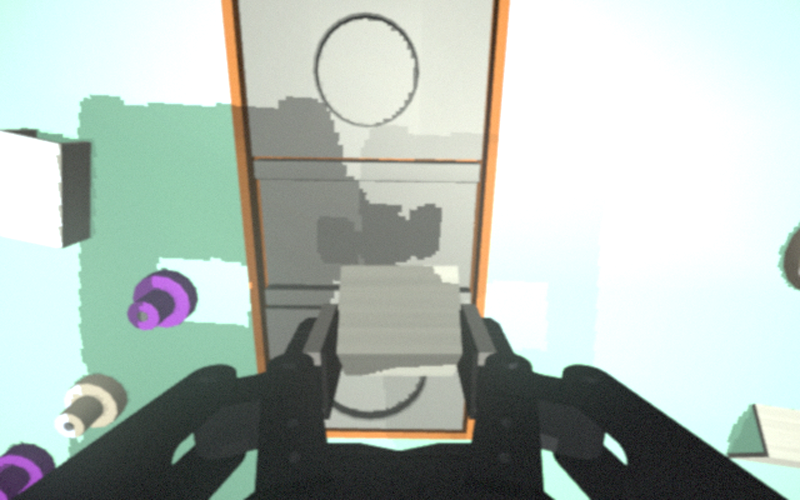

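Run:
```python
from h import *
f=grab_frame('wrist')
c=lambda a,b,z: ray(f,(a+.5)/1.25-.5,(b+.5)/1.25-.5,z)[:2].round(1)
print("small",c(367,70,17),c(315,70,17),c(418,70,17),c(367,14,17),c(367,126,17))
print("rail far groove edge",c(260,181,17),c(478,182,17))
print("rail near edge",c(300,288,17),c(468,289,17))
print("near bound",c(320,306,17))
print("far bound",c(255,158,17),c(482,160,17))
crop(f,170,100,240,160,3.3,'w7c.png')
np.save('pics/w7.npy',f,allow_pickle=True)
```

```text
small [658.6  49. ] [657.2  74.1] [660.   24.4] [682.7  49.8] [632.6  48.2]
rail far groove edge [602. 103.] [607.9 -10.6]
rail near edge [542.8  83.1] [547.6 -11.7]
near bound [532.3  71.8]
far bound [613.7 105.1] [619.2 -11.3]
```

View pics/w7c.png

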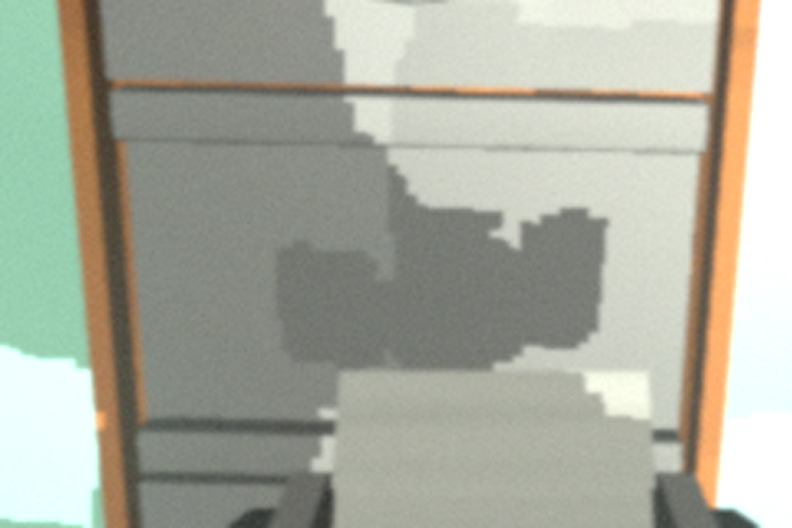

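```bash
python3 -m creep '[[-0.003,0.02,0.006,7,-17,20,1],[0,0,0,0,0,0,1]]'; python3 -c "
from h import *
go(575,45.2,186,np.radians(2.5));print(sense()['tcp_rot'])"
```

```text
clock: 5.82
eef_pos: [574.6, 44.8, 248.8]
tcp_rot: [-3.141, -0.002, 0.06]
contact_force: [-1.2, -0.2, -0.4]
opening: 0.478
shift [ 0.3 -0.3 62.8] turn [-0.0003 -0.002   0.0168] rows 1.51
[-3.14133199e+00 -2.05085443e-03  6.04423924e-02]
```

```bash
python3 -m creep '[[0,-0.002,0.016,0,0,25,1],[0,0,0,0,0,22,1],[0,0,0,0,0,8,1],[0,0,0,0,0,0,1]]'; python3 -c "
from h import *
go(575,45.2,186,np.radians(2.5))"
```

```text
clock: 6.15
eef_pos: [575.3, 45.0, 192.7]
tcp_rot: [-3.142, -0.001, 0.06]
contact_force: [-1.6, -0.0, -1.2]
opening: 0.474
shift [-0.3 -0.2  6.7] turn [-0.     -0.0009  0.016 ] rows 0.16
```

```bash
python3 -m creep '[[0,-0.001,0.016,0,0,4,1],[0,0,0.008,0,0,3,1],[0,0,0,0,0,1,1],[0,0,0,0,0,1,1],[0,0,0,0,0,0,1]]'; python3 -c "
from h import *
go(575,45.2,186,np.radians(2.5))"
```

```text
clock: 6.57
eef_pos: [576.2, 44.4, 185.8]
tcp_rot: [-3.142, -0.002, 0.037]
contact_force: [0.4, 0.1, 0.2]
opening: 0.483
shift [-1.2 -0.8 -0.2] turn [-0.0001 -0.0018 -0.0071] rows 0.06
```

```bash
python3 -m creep '[[0,0,0,-1,-1,0,1],[0,0,0,0,0,1,1],[0,0,0,0,0,0,1]]'; python3 -c "
from h import *
go(575,45.2,185.3,np.radians(2.5))"
```

```text
clock: 6.82
eef_pos: [575.7, 45.4, 186.2]
tcp_rot: [-3.141, -0.004, 0.037]
contact_force: [0.1, -0.4, -0.2]
opening: 0.477
shift [-0.7  0.2  0.9] turn [-0.0001 -0.0042 -0.0067] rows 0.06
```

```bash
python3 -m creep '[[0,-0.004,0,-1,0,2,1],[0,0,0,0,0,0,1]]'; python3 -m creep '[[0,0,0,0,0,0,0.35],[0,0,0,0,0,0,0.35],[0,0,0,0,0,0,0.35]]'; python3 -m creep '[[0,0,0,0,0,-20,0.35],[0,0,0,0,0,-40,0.3],[0,0,0,0,0,-40,0.3],[0,0,0,-40,0,-10,0],[0,0,0,0,0,0,0]]'; python3 -c "
from h import *
go(443,-242,300,np.radians(-5))
f=grab_frame('wrist');crop(f,0,0,640,400,1.25,'w8.png');np.save('pics/w8.npy',f,allow_pickle=True)"
```

```text
clock: 6.98
eef_pos: [575.6, 45.5, 185.4]
tcp_rot: [-3.141, -0.003, 0.037]
contact_force: [-0.9, 0.3, 0.7]
opening: 0.478
clock: 7.23
eef_pos: [575.7, 45.6, 185.5]
tcp_rot: [-3.141, -0.003, 0.037]
contact_force: [-0.4, 0.4, -0.8]
opening: 0.653
clock: 7.65
eef_pos: [532.9, 43.8, 296.0]
tcp_rot: [3.141, 0.007, 0.037]
contact_force: [-1.4, 0.6, -1.4]
opening: 0.952
shift [-100.5  282.3   -3.3] turn [0.0005 0.0067 0.1245] rows 7.19
```

View pics/w8.png

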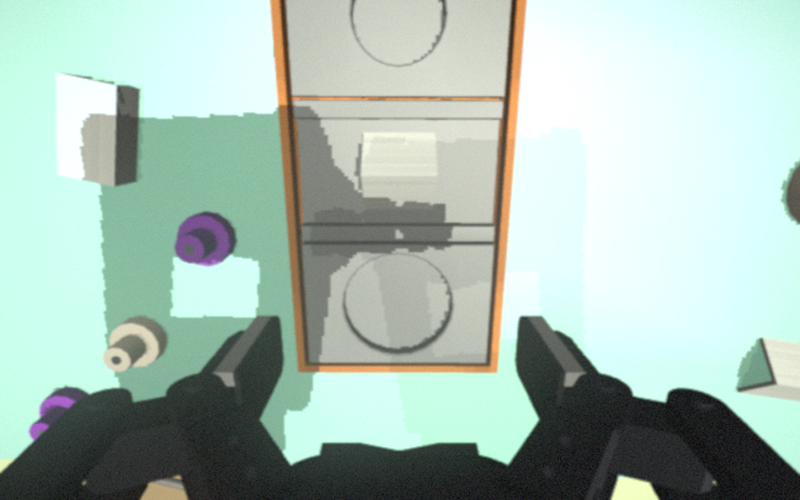

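Run:
```python
from h import *
f=np.load("pics/w8.npy",allow_pickle=True).item()
crop(f,220,70,200,220,2.7,'w8c.png')
crop(f,270,95,100,70,7.5,'w8d.png')
```

```text
(no output)
```

View pics/w8d.png

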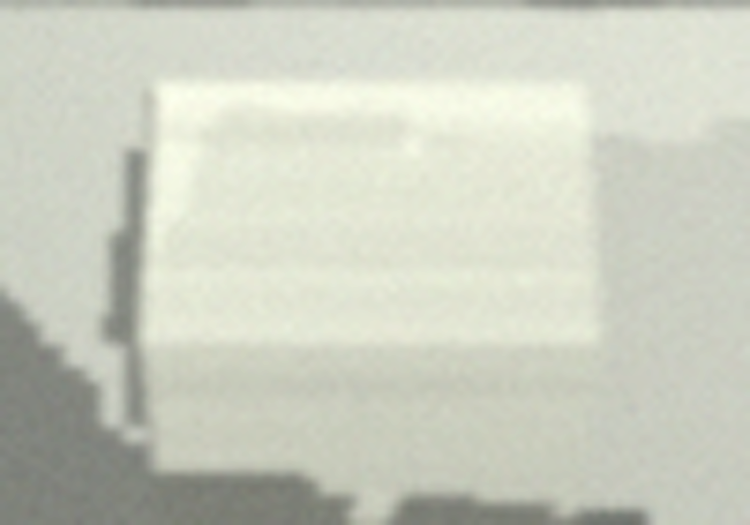

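View pics/w8c.png

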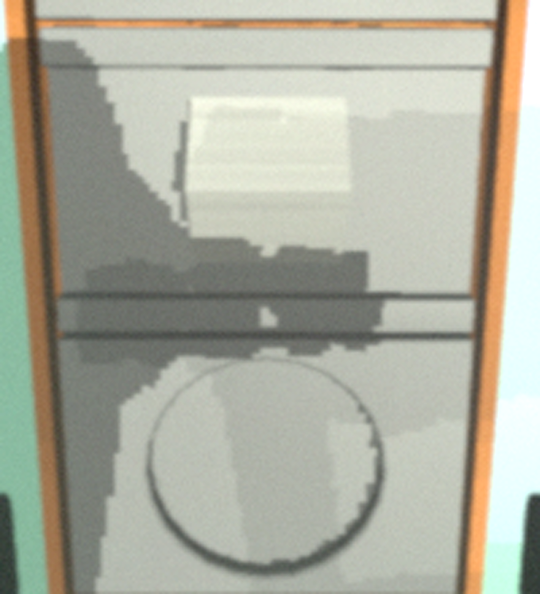

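Run:
```python
from h import *
f=np.load("pics/w8.npy",allow_pickle=True).item()
c=lambda a,b,z: ray(f,270+(a+.5)/7.5-.5,95+(b+.5)/7.5-.5,z)[:2].round(1)
a,b=c(140,344,33.7),c(600,344,33.7);print(a,b,(a+b)/2)
print("feet far",c(155,82,9),c(588,82,9),"near",c(152,470,9))
d=lambda a,b,z: ray(f,220+(a+.5)/2.7-.5,70+(b+.5)/2.7-.5,z)[:2].round(1)
print("large",d(150,460,17),d(383,460,17),d(266,357,17),d(266,573,17))
print("groove L/R inner at tray ends", d(45,66,17),d(490,66,17),d(60,296,17),d(472,296,17))
```

```text
[574.5  66.4] [576.   24.7] [575.25  45.55]
feet far [597.   67.4] [598.5  25.1] near [558.9  67.2]
large [493.4  77.4] [495.9   8.7] [526.4  44.3] [457.1  41.9]
groove L/R inner at tray ends [603.4 104.7] [607.7 -11.1] [542.1 102.6] [546.3 -12.6]
```

```bash
python3 -m creep '[[0,0,0,-14,40,0,0],[0,0,0,-14,40,0,0],[0,0,0,-14,40,0,0],[0,0,0,-14,40,0,0],[0,0,0,-14,40,0,0],[0,0,0,-14,40,0,0],[0,0,0.06,-14,40,0,0],[0,0.007,0.06,0,0,0,0],[0,0,0,0,0,0,0]]'; python3 -c "
from h import *
go(443,-242,300,np.radians(-5))
f=grab_frame('wrist');crop(f,0,0,640,400,1.25,'w9.png');np.save('pics/w9.npy',f,allow_pickle=True)"
```

```text
clock: 8.45
eef_pos: [454.2, -241.7, 296.9]
tcp_rot: [3.142, -0.02, -0.081]
contact_force: [-0.9, 0.8, -0.1]
opening: 1.0
shift [-11.1   1.2  -3.3] turn [-0.     -0.0201  0.006 ] rows 0.28
```

View pics/w9.png

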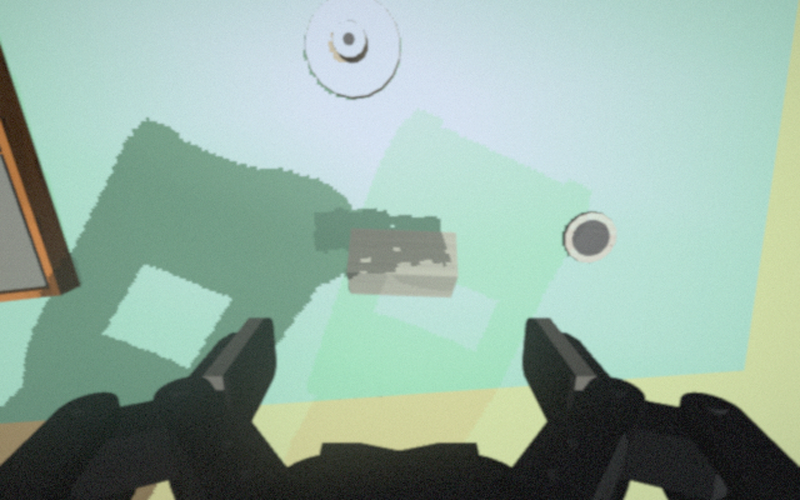

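Run:
```python
from h import *
f=np.load("pics/w9.npy",allow_pickle=True).item()
crop(f,260,170,120,80,6.5,'w9c.png')
```

```text
(no output)
```

View pics/w9c.png

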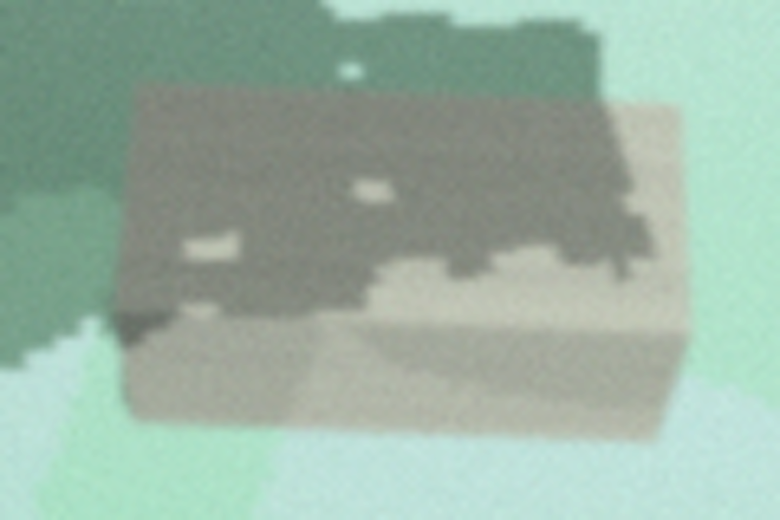

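Run:
```python
from h import *
f=np.load("pics/w9.npy",allow_pickle=True).item()
c=lambda a,b,z: ray(f,260+(a+.5)/6.5-.5,170+(b+.5)/6.5-.5,z)[:2]
a,b=c(115,315,24.7),c(690,330,24.7);print((a+b)/2,np.linalg.norm(a-b),np.degrees(np.arctan2(*(b-a)[::-1])))
q=np.array([c(135,85,0),c(682,105,0),c(658,440,0),c(130,418,0)]);print(q.mean(0),[(np.linalg.norm(q[i]-q[i-1]).round(1),np.degrees(np.arctan2(*(q[i]-q[i-1])[::-1])).round(1)) for i in range(4)])
g=lambda a,b,z: ray(f,(a+.5)/1.25-.5,(b+.5)/1.25-.5,z)[:2].round(1)
print("Ldie",g(352,48,12),g(348,39,30))
go(443.5,-242,240,np.radians(-6.5))
```

```text
[ 443.36374801 -242.79858237] 67.23848468007286 -96.25489526146217
[ 442.81160816 -242.74578845] [(np.float64(44.4), np.float64(-7.3)), (np.float64(68.6), np.float64(-96.8)), (np.float64(44.9), np.float64(173.3)), (np.float64(69.0), np.float64(82.8))]
Ldie [ 573.7 -225.3] [ 574.5 -225.3]
shift [-12.    1.4  56.7] turn [ 0.0003 -0.0198  0.0365] rows 1.39
```

```bash
python3 -m creep '[[0,-0.02,0.036,-12,1,27,0],[0,0,0,0,0,27,0],[0,0,0,0,0,0,0]]'; python3 -c "
from h import *
go(443.2,-242.7,174,np.radians(-6.7))"
```

```text
clock: 8.75
eef_pos: [445.1, -240.9, 242.5]
tcp_rot: [3.14, -0.003, -0.107]
contact_force: [-0.7, 1.2, 0.6]
opening: 1.001
shift [-1.9  1.8 68.5] turn [ 0.0019 -0.0034  0.01  ] rows 1.64
```

```bash
python3 -m creep '[[0.002,-0.003,0.01,-2,2,25,0],[0,0,0,0,0,25,0],[0,0,0,0,0,12,0],[0,0,0,0,0,0,0]]'; python3 -c "
from h import *
go(443.2,-242.7,174,np.radians(-6.7))
f=grab_frame('wrist');crop(f,0,0,640,400,1.25,'w10.png')"
```

```text
clock: 9.08
eef_pos: [446.5, -239.8, 180.5]
tcp_rot: [-3.141, -0.001, -0.104]
contact_force: [-1.2, 0.7, -0.0]
opening: 1.001
shift [-3.   3.3  6.5] turn [-0.0002 -0.001   0.0129] rows 0.19
```

View pics/w10.png

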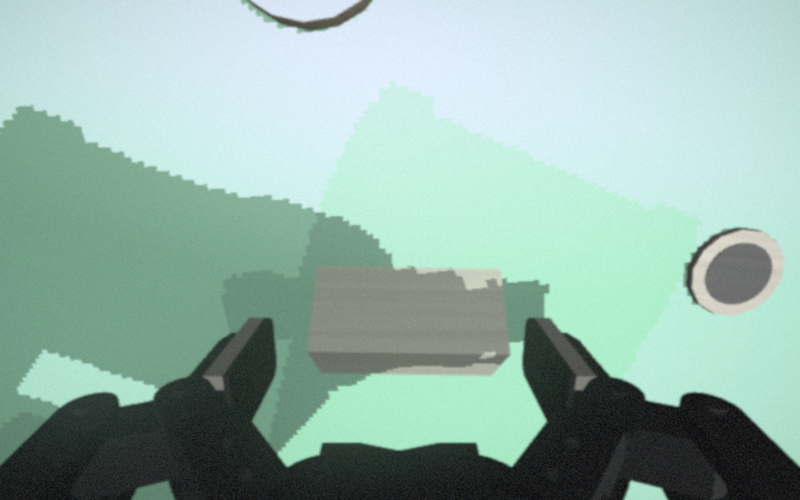

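```bash
python3 -m creep '[[0,0,0.012,-4,4,3,0],[0,0,0,0,0,4,0],[0,0,0,0,0,0,0]]'; python3 -c "
from h import *
go(443.2,-242.7,174,np.radians(-6.7))"
```

```text
clock: 9.38
eef_pos: [444.2, -243.1, 177.0]
tcp_rot: [3.14, -0.005, -0.113]
contact_force: [0.1, -0.1, 0.4]
opening: 0.999
shift [-1.  -0.3  3. ] turn [ 0.0014 -0.005   0.0041] rows 0.08
```

```bash
python3 -m creep '[[0.001,-0.005,0.004,-1,0,4,0],[0,0,0,0,0,0,1],[0,0,0,0,0,0,1],[0,0,0,0,0,0,1],[0,0,0,0,0,0,1],[0,0,0,0,0,0,1]]' 40; python3 -c "
from h import *
go(443.2,-242.7,174,np.radians(-6.7))
f=grab_frame('wrist');crop(f,0,0,640,400,1.25,'w11.png')"
```

```text
clock: 9.88
eef_pos: [444.0, -243.8, 175.6]
tcp_rot: [3.139, -0.004, -0.117]
contact_force: [-0.7, -1.0, -0.6]
opening: 0.778
shift [-1.  -1.   1.6] turn [ 0.0022 -0.0037 -0.0002] rows 0.05
```

View pics/w11.png

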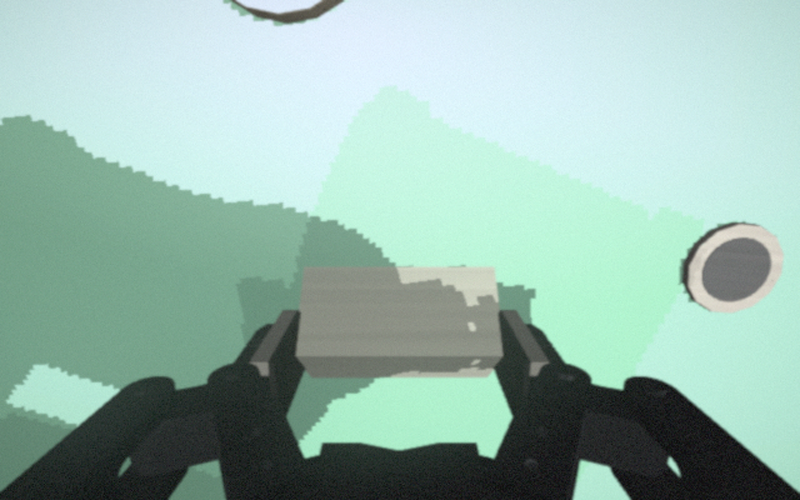

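```bash
python3 -m creep '[[0.002,-0.004,0,0,0,-15,1],[0,0,0,0,0,-30,1],[0,0,0,0,0,-35,1],[0,0,0,0,0,-35,1],[0,0,0,0,0,0,1]]'; python3 -c "
from h import *
go(575.3,45.5,290,np.radians(2.2))
f=grab_frame('wrist');crop(f,0,0,640,400,1.25,'w12.png')"
```

```text
clock: 10.35
eef_pos: [443.2, -243.3, 292.5]
tcp_rot: [-3.139, 0.007, -0.117]
contact_force: [1.2, -0.5, -0.7]
opening: 0.781
shift [  97.4 -302.3    2.6] turn [-0.0033  0.0068 -0.1556] rows 7.62
```

View pics/w12.png

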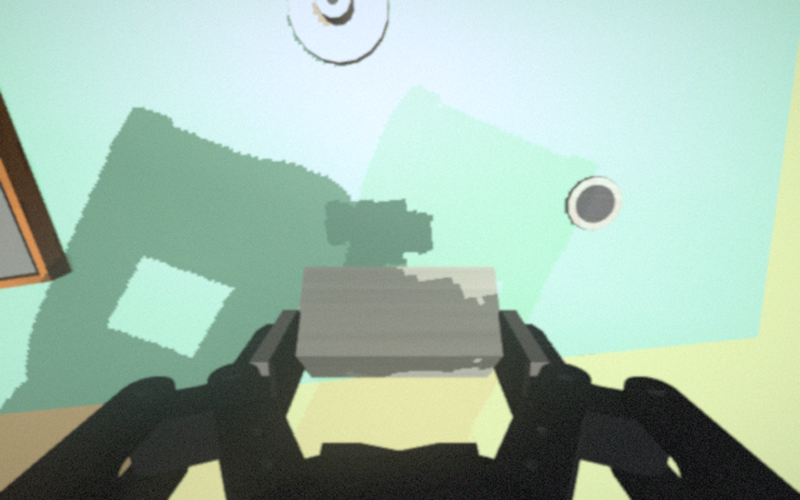

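```bash
python3 -m creep '[[0,0.007,0,12,-38,0,1],[0,0,0,12,-38,0,1],[0,0,0,12,-38,0,1],[0,0,0,12,-38,0,1],[0,0,0,12,-38,0,1],[0,0,0,12,-38,0,1],[0,0,0,12,-38,0,1],[0,0,-0.08,12,-30,0,1],[0,0,-0.08,0,0,0,1],[0,0,0,0,0,0,1]]'; python3 -c "
from h import *
go(575.6,45.5,250,np.radians(2.2))
f=grab_frame('wrist');crop(f,0,0,640,400,1.25,'w13.png');np.save('pics/w13.npy',f,allow_pickle=True)"
```

```text
clock: 11.23
eef_pos: [575.5, 51.7, 280.9]
tcp_rot: [-3.139, 0.007, 0.042]
contact_force: [-0.8, -1.2, -1.0]
opening: 0.78
shift [ 0.   6.3 30.9] turn [-0.0031  0.0072  0.0037] rows 0.76
```

View pics/w13.png

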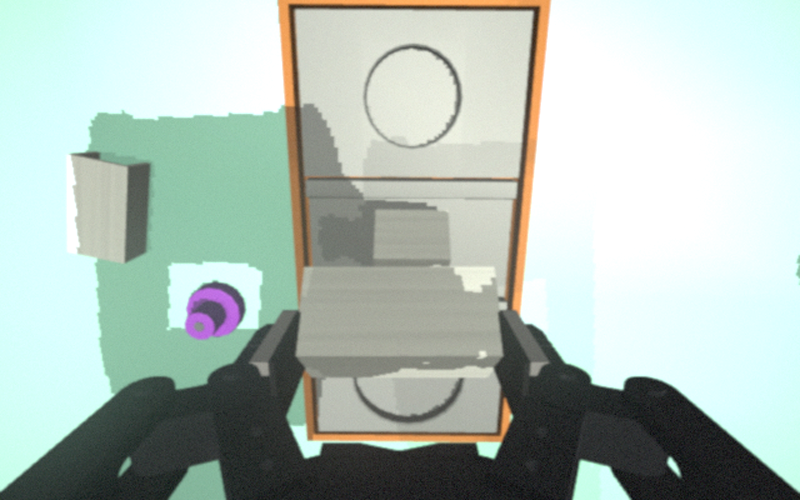

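```bash
python3 -m creep '[[-0.003,0.007,0.003,0,6,22,1],[0,0,0,0,0,22,1],[0,0,0,0,0,0,1]]'; python3 -c "
from h import *
go(575.6,45.5,200,np.radians(2.2))
f=grab_frame('wrist');crop(f,0,0,640,400,1.25,'w14.png')"
```

```text
clock: 11.53
eef_pos: [574.6, 43.9, 234.7]
tcp_rot: [3.142, 0.0, 0.025]
contact_force: [-1.3, -0.0, -0.7]
opening: 0.78
shift [ 1.  -1.5 34.7] turn [ 0.      0.0002 -0.0136] rows 0.83
```

View pics/w14.png

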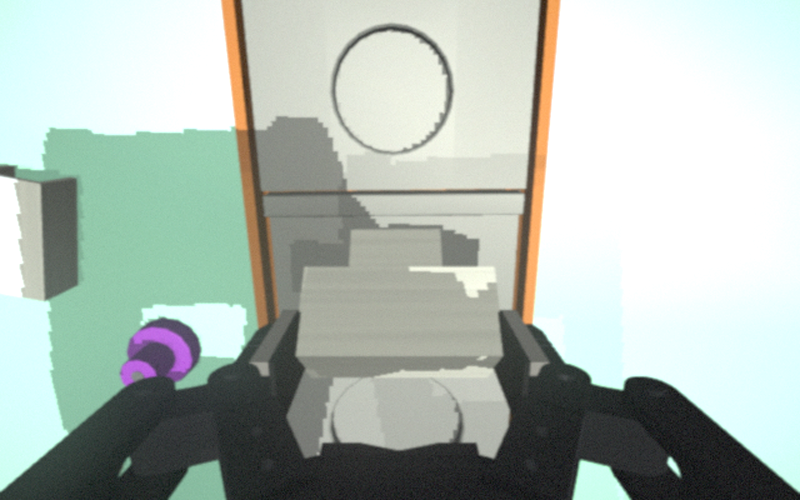

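```bash
python3 -m creep '[[0,0,-0.012,1,-1,18,1],[0,0,0,0,0,16,1],[0,0,0,0,0,0,1]]'; python3 -c "
from h import *
go(575.6,45.5,189,np.radians(2.2))
f=grab_frame('wrist');crop(f,0,0,640,400,1.25,'w15.png')"
```

```text
clock: 11.83
eef_pos: [576.3, 42.5, 203.6]
tcp_rot: [3.141, -0.002, 0.029]
contact_force: [-1.0, -1.0, -0.7]
opening: 0.777
shift [-0.7 -3.  14.6] turn [ 0.0002 -0.002  -0.0091] rows 0.36
```

View pics/w15.png

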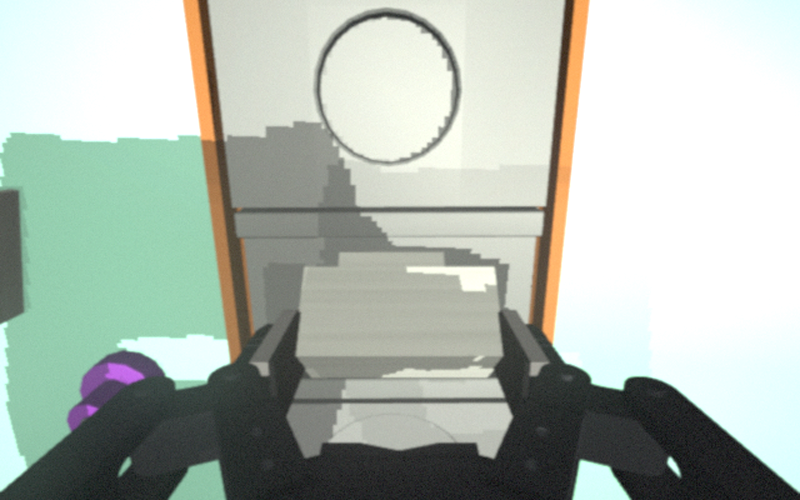

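```bash
python3 -m creep '[[0,-0.002,-0.008,-1,-4,3,1],[0,0,0,0,0,4,1],[0,0,0,0,0,0,1]]'; python3 -c "
from h import *
go(575.6,45.5,189,np.radians(2.2))"
```

```text
clock: 12.13
eef_pos: [576.5, 46.0, 200.8]
tcp_rot: [-3.142, -0.004, 0.035]
contact_force: [-0.7, 0.9, -1.0]
opening: 0.778
shift [-1.   0.5 11.8] turn [-0.     -0.0043 -0.0034] rows 0.28
```

```bash
python3 -m creep '[[0,-0.004,0,-1,0,4,1],[0,0,0,0,0,4,1],[0,0,0,0,0,4,1],[0,0,0,0,0,0,1]]'; python3 -c "
from h import *
go(575.6,45.5,189,np.radians(2.2))"
```

```text
clock: 12.47
eef_pos: [576.2, 46.1, 189.8]
tcp_rot: [-3.141, -0.003, 0.035]
contact_force: [-0.5, 0.1, 0.1]
opening: 0.776
shift [-0.6  0.6  0.8] turn [-0.0001 -0.0031 -0.0036] rows 0.04
```

```bash
python3 -m creep '[[0,-0.003,0,-1,1,2,1],[0,0,0,0,0,1,1],[0,0,0,0,0,0,1]]'; python3 -c "
from h import *
go(575.6,45.5,189,np.radians(2.2))
f=grab_frame('wrist');crop(f,0,0,640,400,1.25,'w16.png')"
```

```text
clock: 12.72
eef_pos: [576.1, 45.3, 188.2]
tcp_rot: [-3.141, -0.002, 0.035]
contact_force: [-0.8, -0.6, 0.4]
opening: 0.778
shift [-0.5 -0.2 -0.8] turn [-0.0006 -0.0019 -0.0036] rows 0.03
```

View pics/w16.png

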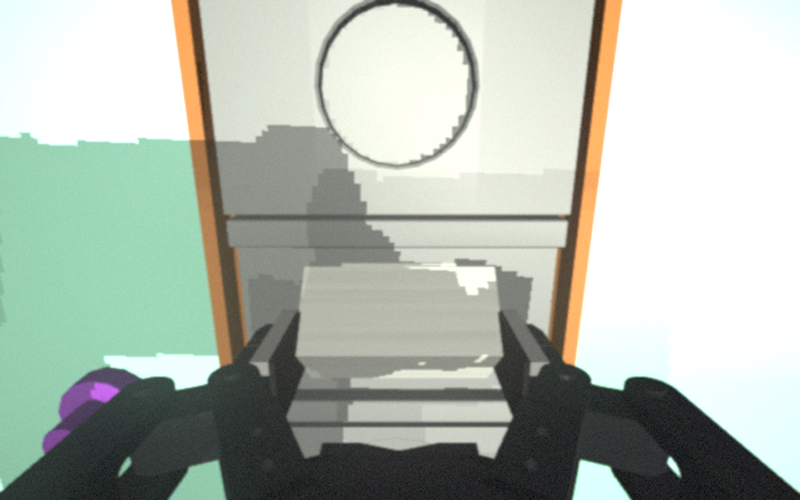

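```bash
python3 -m creep '[[0,0,0,0,0,1,1],[0,0,0,0,0,0,1],[0,0,0,0,0,0,0.1],[0,0,0,0,0,0,0.1],[0,0,0,0,0,0,0.1]]'; python3 -m creep '[[0,0,0,0,0,-20,0.1],[0,0,0,0,0,-40,0.1],[0,0,0,0,0,-40,0.1],[0,0,0,-40,0,-10,0],[0,0,0,0,0,0,0]]'; python3 -c "
from h import *
go(575,-225.5,300,np.radians(2))
f=grab_frame('wrist');crop(f,0,0,640,400,1.25,'w17.png');crop(f,250,70,160,130,5,'w17c.png');np.save('pics/w17.npy',f,allow_pickle=True)"
```

```text
clock: 13.18
eef_pos: [576.1, 45.2, 188.1]
tcp_rot: [-3.141, -0.002, 0.035]
contact_force: [0.3, -0.5, 0.2]
opening: 0.901
clock: 13.6
eef_pos: [533.7, 43.4, 298.2]
tcp_rot: [-3.141, 0.007, 0.035]
contact_force: [-0.4, -0.1, -1.5]
opening: 1.0
shift [ 32.  270.2  -2.1] turn [-0.0002  0.0074 -0.0004] rows 6.52
```

View pics/w17.png

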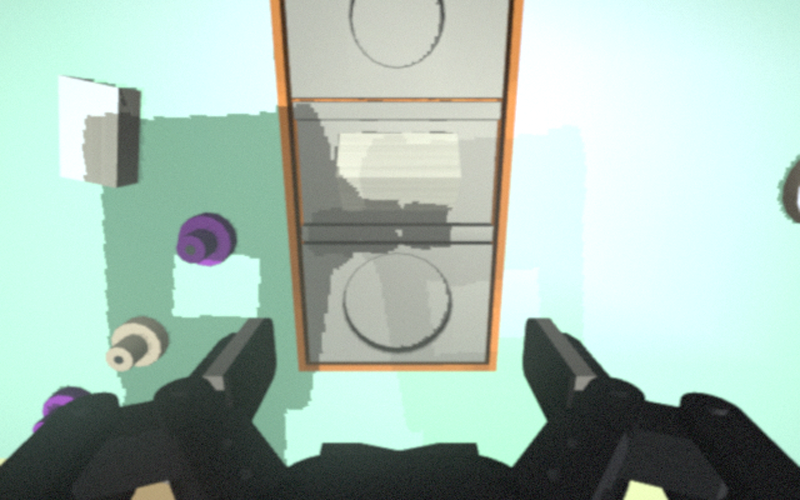

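View pics/w17c.png

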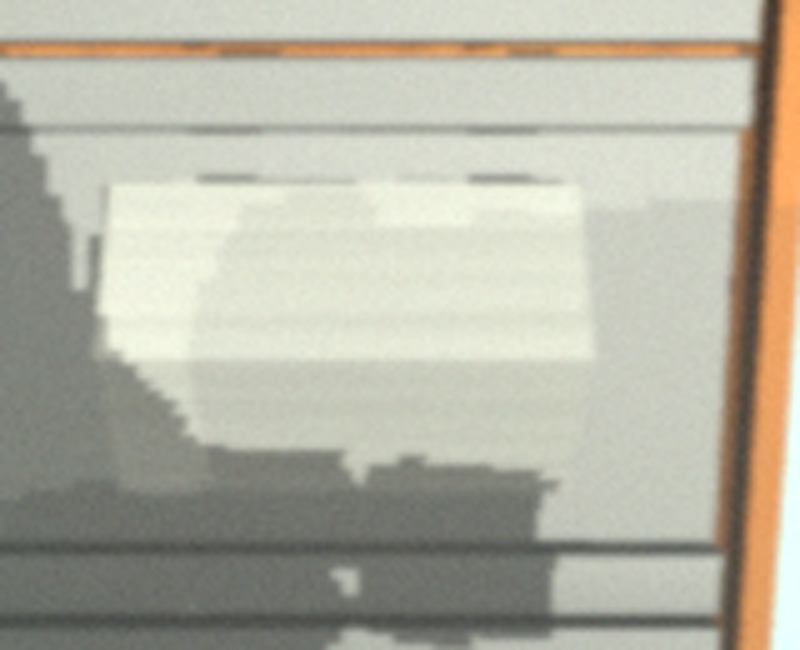

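```bash
python3 - <<'E'
from h import *
f=np.load("pics/w17.npy",allow_pickle=True).item()
c=lambda a,b,z: ray(f,250+(a+.5)/5-.5,70+(b+.5)/5-.5,z)[:2].round(1)
a,b=c(97,356,37.9),c(597,358,37.9);print(a,b,(a+b)/2,np.linalg.norm(a-b))
print("far feet",c(108,184,13.2),c(580,184,13.2),"near",c(122,490,13.2))
E
python3 -m creep '[[0,0.007,0,5,38,0,0],[0,0,0,5,38,0,0],[0,0,0,5,38,0,0],[0,0,0,5,38,0,0],[0,0,0,5,38,0,0],[0,0,0,5,38,0,0],[0,0,0,2,30,0,0],[0,0,0,0,0,0,0]]'; python3 -c "
from h import *
go(575,-225.5,300,np.radians(2))
f=grab_frame('wrist');crop(f,0,0,640,400,1.25,'w18.png');np.save('pics/w18.npy',f,allow_pickle=True)"
```

```text
[574.7  78.7] [576.7  11.2] [575.7   44.95] 67.52962312940892
far feet [596.6  80.5] [598.9  11.9] near [551.5  78.6]
clock: 14.32
eef_pos: [584.9, -223.1, 299.2]
tcp_rot: [3.14, -0.017, 0.042]
contact_force: [0.6, -0.1, 0.6]
opening: 0.999
shift [-9.9  2.  -0.9] turn [ 0.0013 -0.0165  0.0075] rows 0.24
```

View pics/w18.png

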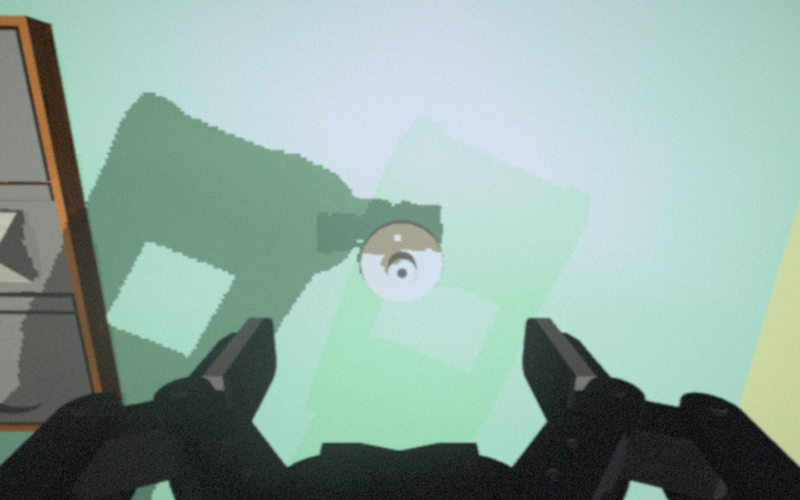

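Run:
```python
from h import *
f=np.load("pics/w18.npy",allow_pickle=True).item()
g=lambda a,b,z: ray(f,(a+.5)/1.25-.5,(b+.5)/1.25-.5,z)[:2].round(1)
print(g(402,272,30),g(401.5,262,12))
go(574.3,-225.5,230,np.radians(2))
```

```text
[ 575.6 -225.6] [ 576.4 -225.4]
shift [-11.5   3.8  68.8] turn [ 0.     -0.0157  0.0071] rows 1.67
```

```bash
python3 -m creep '[[0,-0.016,0.007,-10,4,32,0],[0,0,0,0,0,32,0],[0,0,0,0,0,0,0]]'; python3 -c "
from h import *
go(575.6,-225.5,188,np.radians(2))"
```

```text
clock: 14.62
eef_pos: [576.5, -225.7, 233.9]
tcp_rot: [3.141, -0.003, 0.033]
contact_force: [-1.4, 0.4, -0.3]
opening: 0.998
shift [-1.  -0.2 45.9] turn [ 0.0009 -0.0032 -0.0023] rows 1.1
```

```bash
python3 -m creep '[[0,-0.003,0,-1,0,22,0],[0,0,0,0,0,20,0],[0,0,0,0,0,5,0],[0,0,0,0,0,0,0]]'; python3 -c "
from h import *
go(575.6,-225.5,188,np.radians(2))
f=grab_frame('wrist');crop(f,0,0,640,400,1.25,'w19.png')"
```

```text
clock: 14.95
eef_pos: [576.8, -222.2, 186.9]
tcp_rot: [-3.141, 0.001, 0.035]
contact_force: [0.0, -0.2, -0.6]
opening: 1.0
shift [-1.4  3.3 -1.1] turn [-0.0006  0.0014  0.0004] rows 0.09
```

View pics/w19.png

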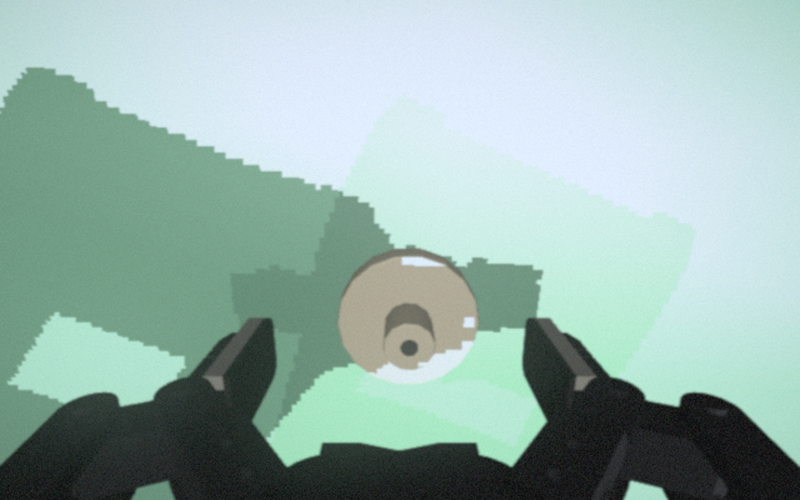

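```bash
python3 -m creep '[[0,0,0,-1,4,-2,0],[0,0,0,0,0,0,0]]'; python3 -c "
from h import *
go(575.6,-225.5,188,np.radians(2))"
```

```text
clock: 15.17
eef_pos: [577.2, -225.9, 192.2]
tcp_rot: [3.141, -0.001, 0.037]
contact_force: [0.1, -0.5, -0.3]
opening: 1.004
shift [-1.6 -0.4  4.2] turn [ 0.0004 -0.0013  0.002 ] rows 0.11
```

```bash
python3 -m creep '[[0,0,0,-2,0,5,0],[0,0,0,0,0,0,0]]'; python3 -c "
from h import *
go(575.6,-225.5,188,np.radians(2))"
```

```text
clock: 15.33
eef_pos: [576.0, -226.4, 189.6]
tcp_rot: [3.14, -0.005, 0.037]
contact_force: [0.1, -0.5, -0.4]
opening: 0.999
shift [-0.4 -0.9  1.6] turn [ 0.002  -0.005   0.0019] rows 0.05
```

```bash
python3 -m creep '[[0.002,-0.005,0,0,-1,2,1],[0,0,0,0,0,0,1],[0,0,0,0,0,0,1],[0,0,0,0,0,0,1],[0,0,0,0,0,0,1],[0,0,0,0,0,0,1],[0,0,0,0,0,0,1],[0,0,0,0,0,0,1]]' 40; python3 -c "
from h import *
f=grab_frame('wrist');crop(f,0,0,640,400,1.25,'w20.png')"
```

```text
clock: 16.0
eef_pos: [576.4, -225.7, 189.0]
tcp_rot: [3.141, -0.002, 0.036]
contact_force: [0.0, 0.2, 0.4]
opening: 0.187
```

View pics/w20.png

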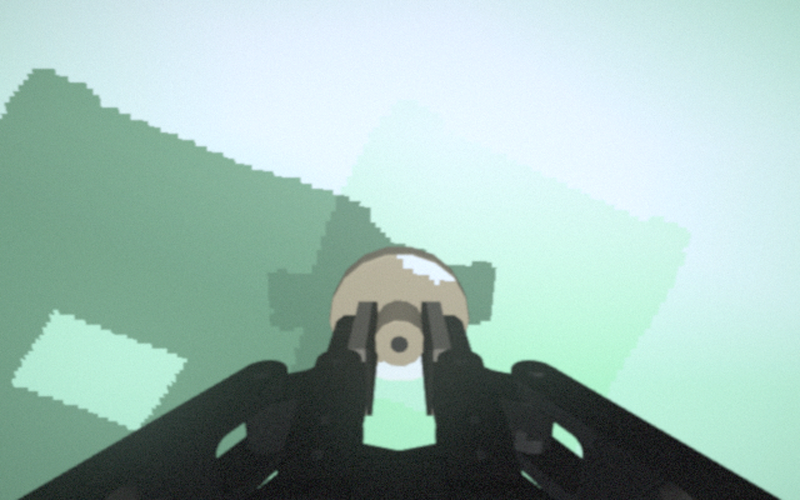

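```bash
python3 -m creep '[[0,0,0,0,0,-15,1],[0,0,0,0,0,-30,1],[0,0,0,0,0,-30,1],[0,0,0,0,0,0,1]]'; python3 -c "
from h import *
go(490.5,42.6,255,np.radians(2))"
```

```text
clock: 16.38
eef_pos: [575.3, -225.3, 263.6]
tcp_rot: [-3.14, 0.004, 0.036]
contact_force: [1.1, -0.0, -0.5]
opening: 0.189
shift [ -75.  -270.7    9.5] turn [-0.0019  0.0043  0.0012] rows 6.74
```

```bash
python3 -m creep '[[0,0.004,0,-10,-36,0,1],[0,0,0,-10,-36,0,1],[0,0,0,-10,-36,0,1],[0,0,0,-10,-36,0,1],[0,0,0,-10,-36,0,1],[0,0,0,-10,-36,0,1],[0,0,0,-10,-36,0,1],[0,0,0,0,0,0,1]]'; python3 -c "
from h import *
go(490.5,42.6,255,np.radians(2))
f=grab_frame('wrist');crop(f,0,0,640,400,1.25,'w21.png');np.save('pics/w21.npy',f,allow_pickle=True)"
```

```text
clock: 17.05
eef_pos: [493.5, 30.5, 263.2]
tcp_rot: [3.14, -0.007, 0.029]
contact_force: [0.5, -1.0, -1.2]
opening: 0.186
shift [ -2.7 -12.2   8.1] turn [ 0.0014 -0.0073 -0.0057] rows 0.36
```

View pics/w21.png

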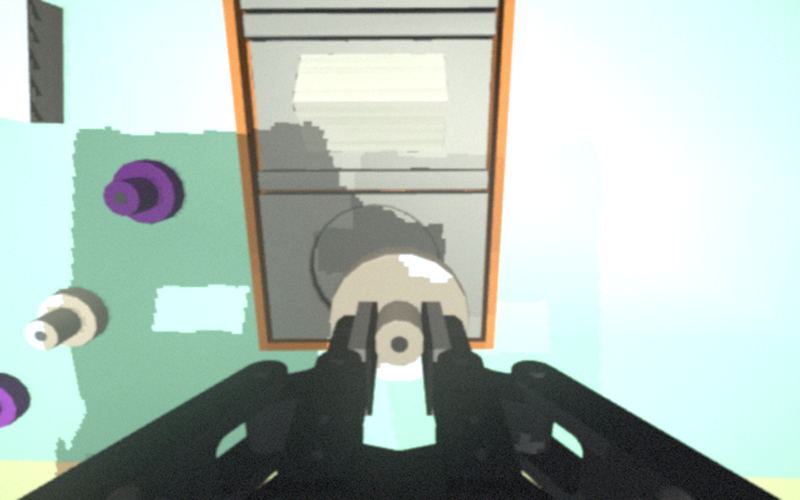

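```bash
python3 -m creep '[[0.001,-0.007,-0.005,-3,-12,12,1],[0,0,0,0,0,12,1],[0,0,0,0,0,0,1]]'; python3 -c "
from h import *
f=np.load('pics/w21.npy',allow_pickle=True).item()
g=lambda a,b,z: ray(f,(a+.5)/1.25-.5,(b+.5)/1.25-.5,z)[:2].round(1)
print(g(375,206,17),g(312,260,17),g(442,260,17),g(262,348,18),g(493,348,18))
go(490.5,42.6,199,np.radians(2))
f=grab_frame('wrist');crop(f,0,0,640,400,1.25,'w22.png');np.save('pics/w22.npy',f,allow_pickle=True)"
```

```text
clock: 17.35
eef_pos: [491.9, 41.2, 238.9]
tcp_rot: [3.14, -0.004, 0.039]
contact_force: [0.1, 0.2, -1.2]
opening: 0.188
[525.2  43.5] [495.  77.] [496.9   7.2] [442.  106.6] [445.8 -24.6]
shift [-1.5 -1.5 39.9] turn [ 0.0017 -0.0039  0.0036] rows 0.96
```

View pics/w22.png

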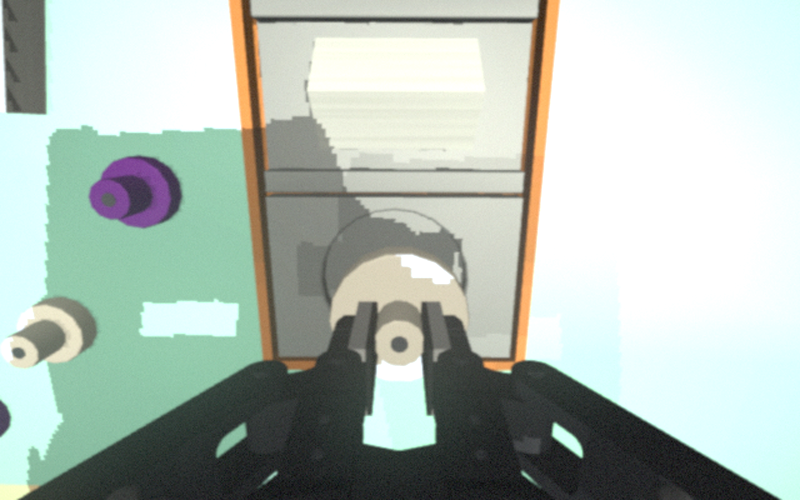

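```bash
python3 -m creep '[[0.001,-0.004,0,-2,-1,18,1],[0,0,0,0,0,15,1],[0,0,0,0,0,5,1],[0,0,0,0,0,0,1]]'; python3 -c "
from h import *
go(490.5,42.6,198.5,np.radians(2))"
```

```text
clock: 17.73
eef_pos: [492.6, 39.2, 202.2]
tcp_rot: [3.141, -0.004, 0.035]
contact_force: [0.1, -0.0, -1.4]
opening: 0.186
shift [-2.  -3.5  3.7] turn [ 0.0009 -0.0036 -0.0003] rows 0.13
```

```bash
python3 -m creep '[[0,-0.004,0,-2,-4,1,1],[0,0,0,0,0,2,1],[0,0,0,0,0,2,1],[0,0,0,0,0,0,1]]'; python3 -c "
from h import *
go(490.5,42.6,198.5,np.radians(2))"
```

```text
clock: 18.07
eef_pos: [491.6, 42.3, 198.9]
tcp_rot: [3.141, -0.002, 0.033]
contact_force: [-0.7, 0.5, -0.3]
opening: 0.187
shift [-1.  -0.4  0.4] turn [ 0.0008 -0.0016 -0.0023] rows 0.03
```

```bash
python3 -m creep '[[0,-0.002,0,-1,0,2,1],[0,0,0,0,0,0,1],[0,0,0,0,0,0,1]]'; python3 -c "
from h import *
go(490.5,42.6,198,np.radians(2))"
```

```text
clock: 18.32
eef_pos: [491.6, 42.4, 198.6]
tcp_rot: [3.141, -0.003, 0.033]
contact_force: [-0.1, -0.2, 0.2]
opening: 0.189
shift [-1.1 -0.3  0.6] turn [ 0.0007 -0.0033 -0.002 ] rows 0.03
```

```bash
python3 -m creep '[[0,-0.003,0,-1,0,2,1],[0,0,0,0,0,0,1],[0,0,0,0,0,0,0.3],[0,0,0,0,0,0,0.3],[0,0,0,0,0,0,0.3],[0,0,0,0,0,0,0.3]]'; python3 -m creep '[[0,0,0,0,0,-20,0.3],[0,0,0,0,0,-40,0],[0,0,0,0,0,-40,0],[0,0,0,0,0,0,0]]'; python3 -c "
from h import *
go(440,218,300,np.radians(2))
f=grab_frame('wrist');crop(f,0,0,640,400,1.25,'w23.png');np.save('pics/w23.npy',f,allow_pickle=True)"
```

```text
clock: 18.82
eef_pos: [491.6, 42.5, 198.2]
tcp_rot: [3.141, -0.004, 0.033]
contact_force: [-0.6, 0.3, 0.4]
opening: 0.696
clock: 19.15
eef_pos: [490.0, 42.5, 298.8]
tcp_rot: [3.141, 0.005, 0.033]
contact_force: [2.1, 0.1, 0.4]
opening: 1.002
shift [ -44.2 -177.1   -1.2] turn [ 0.001   0.0049 -0.0015] rows 4.38
```

View pics/w23.png

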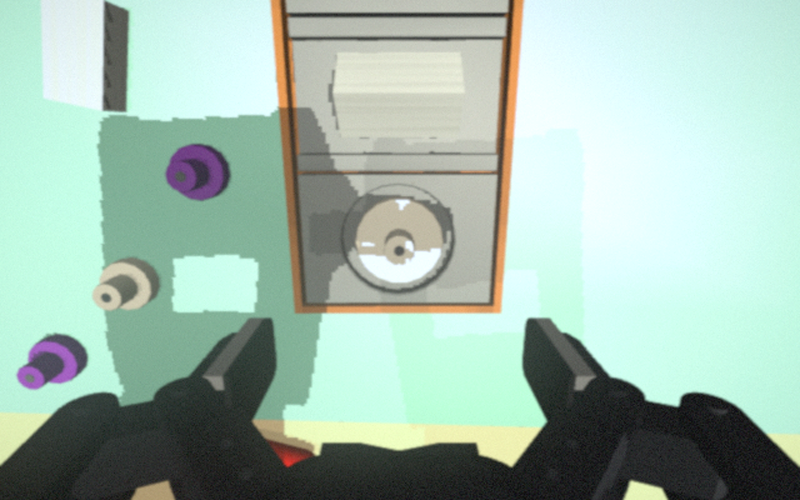

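```bash
python3 -c "
from h import *
f=np.load('pics/w23.npy',allow_pickle=True).item()
g=lambda a,b,z: ray(f,(a+.5)/1.25-.5,(b+.5)/1.25-.5,z)[:2].round(1)
print(g(106,298,30),g(132,285,12))"
python3 -m creep '[[0,0.005,0,-9,-36,0,0],[0,0,0,-9,-36,0,0],[0,0,0,-9,-36,0,0],[0,0,0,-9,-36,0,0],[0,0,0,-9,-36,0,0],[0,0,0,0,0,0,0]]'; python3 -c "
from h import *
go(453,219,300,np.radians(2))
f=grab_frame('wrist');crop(f,0,0,640,400,1.25,'w24.png');np.save('pics/w24.npy',f,allow_pickle=True)"
```

```text
[452.4 220. ] [454.  214.9]
clock: 19.7
eef_pos: [436.3, 225.0, 293.4]
tcp_rot: [3.14, 0.001, 0.025]
contact_force: [0.1, -0.4, -0.1]
opening: 0.999
shift [16.5  6.5 -6.6] turn [ 0.0019  0.0015 -0.01  ] rows 0.45
```

View pics/w24.png

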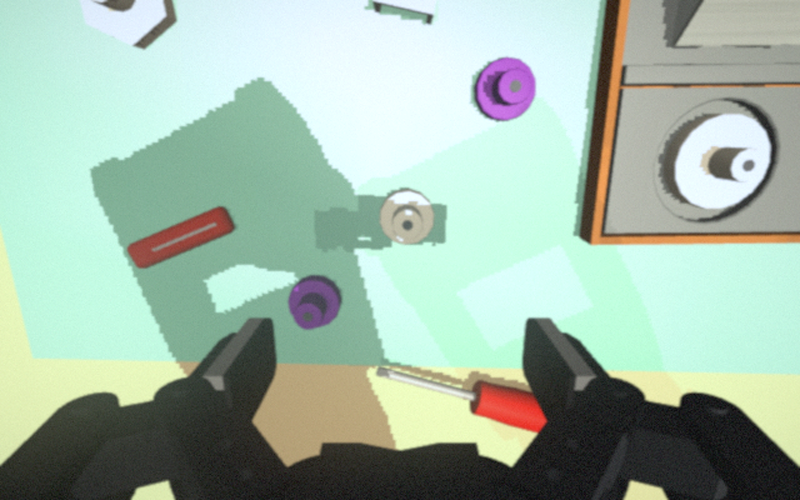

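```bash
python3 -c "
from h import *
f=np.load('pics/w24.npy',allow_pickle=True).item()
g=lambda a,b,z: ray(f,(a+.5)/1.25-.5,(b+.5)/1.25-.5,z)[:2].round(1)
print(g(408,225,30),g(406,217,12))
go(453,218,230,np.radians(2))"
```

```text
[452.4 219.9] [453.3 220.7]
shift [16.4  5.4 63.1] turn [ 0.0033  0.0022 -0.0088] rows 1.57
```

```bash
python3 -m creep '[[0.003,0.002,-0.008,16,5,28,0],[0,0,0,0,0,30,0],[0,0,0,0,0,0,0]]'; python3 -c "
from h import *
go(452.6,219.9,188.5,np.radians(2))"
```

```text
clock: 20.0
eef_pos: [452.6, 218.6, 233.0]
tcp_rot: [3.141, -0.001, 0.039]
contact_force: [-0.9, -0.9, -0.9]
opening: 0.999
shift [ 0.  -1.3 44.5] turn [ 0.0003 -0.001   0.004 ] rows 1.07
```

```bash
python3 -m creep '[[0,0,0,0,-1,20,0],[0,0,0,0,-1,16,0],[0,0,0,0,0,4,0],[0,0,0,0,0,0,0]]'; python3 -c "
from h import *
go(452.6,219.9,188.5,np.radians(2))
f=grab_frame('wrist');crop(f,0,0,640,400,1.25,'w25.png')"
```

```text
clock: 20.33
eef_pos: [452.7, 217.3, 191.4]
tcp_rot: [3.138, 0.004, 0.036]
contact_force: [-0.2, -0.4, 0.1]
opening: 1.001
shift [-0.  -2.6  2.9] turn [0.0032 0.0041 0.0011] rows 0.09
```

View pics/w25.png

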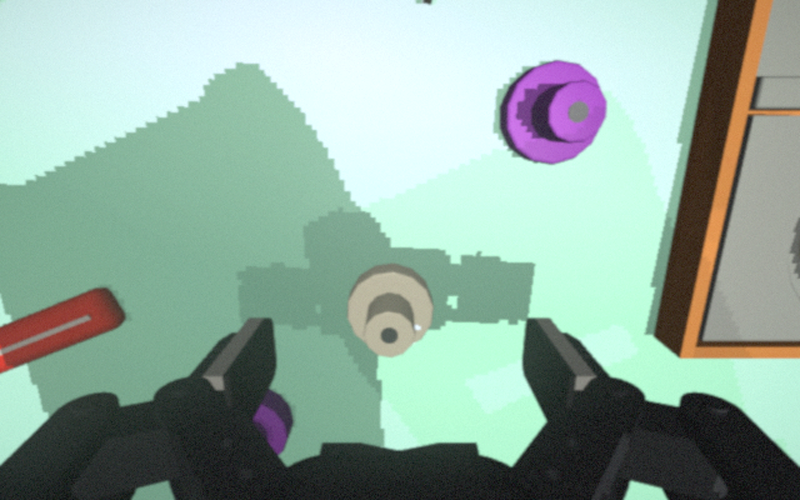

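```bash
python3 -m creep '[[0.003,0.004,0,1,-3,3,0],[0,0,0,0,0,2,0],[0,0,0,0,0,0,0]]'; python3 -c "
from h import *
go(453.5,219.9,188.5,np.radians(2))"
```

```text
clock: 20.63
eef_pos: [454.9, 220.4, 189.2]
tcp_rot: [-3.14, -0.004, 0.035]
contact_force: [1.2, 0.4, 0.2]
opening: 1.002
shift [-1.4  0.4  0.7] turn [-0.0015 -0.0036 -0.    ] rows 0.04
```

```bash
python3 -m creep '[[0,-0.004,0,-1,0,1,1],[0,0,0,0,0,0,1],[0,0,0,0,0,0,1],[0,0,0,0,0,0,1],[0,0,0,0,0,0,1],[0,0,0,0,0,0,1],[0,0,0,0,0,0,1],[0,0,0,0,0,0,1]]' 40; python3 -c "
from h import *
f=grab_frame('wrist');crop(f,0,0,640,400,1.25,'w26.png')"; python3 -m creep '[[0,0,0,0,0,-15,1],[0,0,0,0,0,-30,1],[0,0,0,0,0,-35,1],[0,0,0,0,0,0,1]]';python3 -c "
from h import *
go(659,48.5,268,np.radians(2))
f=grab_frame('wrist');crop(f,0,0,640,400,1.25,'w27.png')"
```

```text
clock: 21.3
eef_pos: [454.4, 220.9, 190.4]
tcp_rot: [-3.139, -0.002, 0.035]
contact_force: [0.2, -1.1, 0.3]
opening: 0.186
clock: 21.68
eef_pos: [453.4, 220.2, 270.7]
tcp_rot: [-3.141, 0.004, 0.035]
contact_force: [1.7, 1.2, 0.6]
opening: 0.189
shift [199.4 178.9   2. ] turn [-0.0003  0.0035  0.0005] rows 6.42
```

View pics/w26.png

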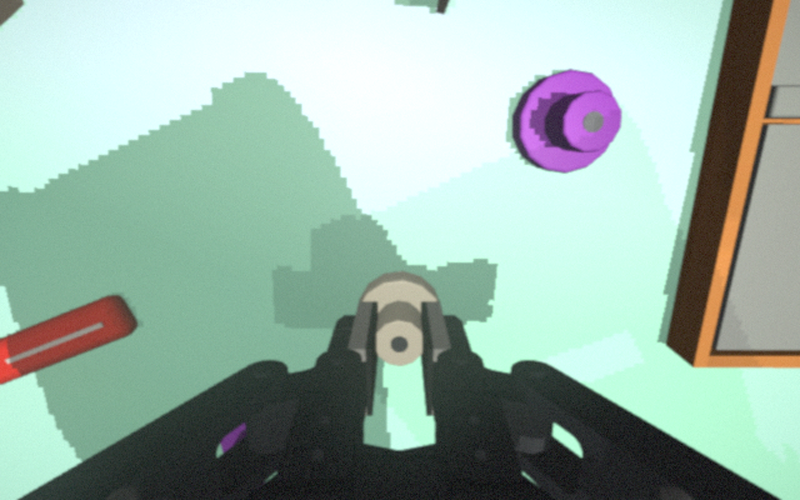

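View pics/w27.png

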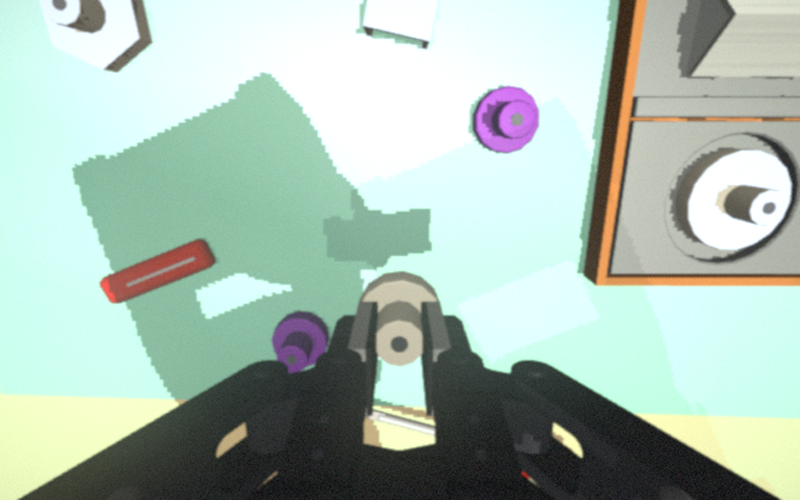

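```bash
python3 -m creep '[[0,0.004,0,28,25,0,1],[0,0,0,28,25,0,1],[0,0,0,28,25,0,1],[0,0,0,28,25,0,1],[0,0,0,28,25,0,1],[0,0,0,28,25,0,1],[0,0,0,27,25,0,1],[0,0,0,0,0,0,1]]'; python3 -c "
from h import *
go(659,48.5,240,np.radians(2))
f=grab_frame('wrist');crop(f,0,0,640,400,1.25,'w28.png');np.save('pics/w28.npy',f,allow_pickle=True)"
```

```text
clock: 22.4
eef_pos: [659.0, 45.2, 260.5]
tcp_rot: [3.14, 0.006, 0.042]
contact_force: [-1.3, 0.0, -0.7]
opening: 0.185
shift [ 0.2 -3.4 20.5] turn [0.0015 0.0061 0.0071] rows 0.5
```

View pics/w28.png

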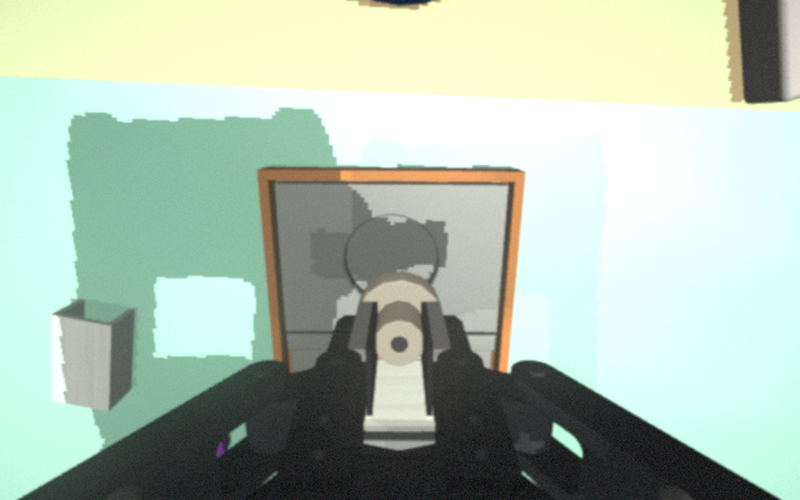

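```bash
python3 -m creep '[[0.001,0.006,0.006,0,-3,14,1],[0,0,0,0,0,14,1],[0,0,0,0,0,0,1]]'; python3 -c "
from h import *
f=np.load('pics/w28.npy',allow_pickle=True).item()
g=lambda a,b,z: ray(f,(a+.5)/1.25-.5,(b+.5)/1.25-.5,z)[:2].round(1)
print(g(392,214,17),g(345,258,17),g(438,258,17),g(260,170,18),g(523,172,18))
go(659,48.3,199.5,np.radians(2))
"
```

```text
clock: 22.7
eef_pos: [654.8, 49.4, 227.4]
tcp_rot: [-3.141, 0.007, 0.034]
contact_force: [-1.0, 0.6, -0.8]
opening: 0.193
[684.1  49.5] [659.4  73.5] [661.4  24.3] [703.8 115.7] [708.2 -14.8]
shift [ 4.3  1.2 27.8] turn [-0.0006  0.0075 -0.0013] rows 0.68
```

```bash
python3 -m creep '[[0,0.007,0,4,0,9,1],[0,0,0,0,0,10,1],[0,0,0,0,0,0,1]]'; python3 -c "
from h import *
go(659.2,48.8,199.5,np.radians(2))
"
```

```text
clock: 22.95
eef_pos: [657.0, 51.2, 205.2]
tcp_rot: [-3.141, 0.004, 0.036]
contact_force: [-0.2, -0.4, 0.1]
opening: 0.187
shift [2.1 2.4 5.6] turn [-0.0006  0.0038  0.0011] rows 0.16
```

```bash
python3 -m creep '[[0,0.004,0,2,3,2,1],[0,0,0,0,0,3,1],[0,0,0,0,0,2,1],[0,0,0,0,0,0,1]]'; python3 -c "
from h import *
go(659.2,48.8,199.5,np.radians(2))
"
```

```text
clock: 23.28
eef_pos: [659.4, 48.9, 200.0]
tcp_rot: [-3.141, -0.001, 0.038]
contact_force: [0.7, 0.2, 0.0]
opening: 0.186
shift [-0.2  0.   0.5] turn [-0.0006 -0.0007  0.0027] rows 0.02
```

```bash
python3 -m creep '[[0,0,0,0,0,2,1],[0,0,0,0,0,0,1],[0,0,0,0,0,0,0.3],[0,0,0,0,0,0,0.3],[0,0,0,0,0,0,0.3],[0,0,0,0,0,0,0.3]]'; python3 -m creep '[[0,0,0,0,0,-20,0.3],[0,0,0,0,0,-40,0.3],[0,0,0,0,0,-40,0],[0,0,0,-40,0,-20,0],[0,0,0,-40,0,-10,0],[0,0,0,-40,0,0,0],[0,0,0,-40,0,0,0],[0,0,0,0,0,0,0]]'; python3 -c "
from h import *
f=grab_frame('wrist');crop(f,0,0,640,400,1.25,'w29.png')"
```

```text
clock: 23.78
eef_pos: [660.5, 48.8, 200.2]
tcp_rot: [-3.141, -0.005, 0.038]
contact_force: [-1.2, -0.3, 0.5]
opening: 0.702
clock: 24.45
eef_pos: [497.7, 42.4, 330.5]
tcp_rot: [-3.141, -0.003, 0.037]
contact_force: [-0.6, -0.7, -0.5]
opening: 0.999
```

View pics/w29.png

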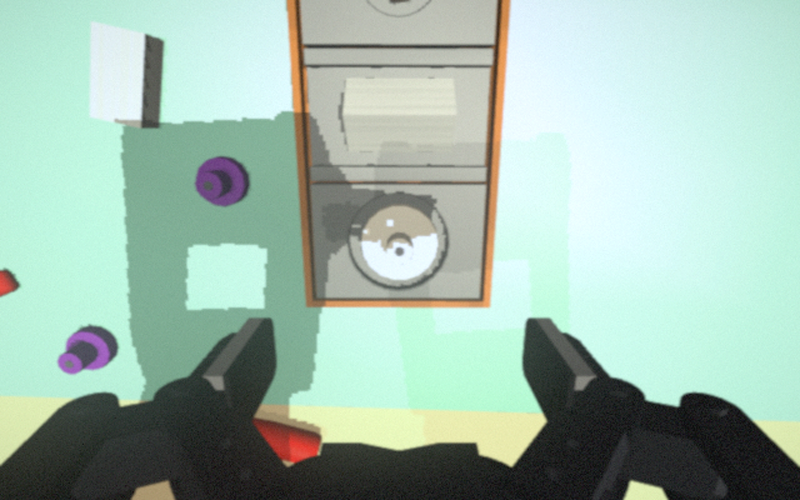

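```bash
python3 -m creep '[[0,0,0,-10,40,-10,0],[0,0,0,-10,40,-10,0],[0,0,0,-10,40,-10,0],[0,0,0,-10,40,-10,0],[0,0,0,-10,40,-10,0],[0,0,0,-10,40,0,0],[0,0,0,-10,40,0,0],[0,0,0,0,0,0,0]]'; python3 -c "
from h import *
f=grab_frame('top');crop(f,140,125,280,160,2.8,'t2.png');crop(f,255,130,90,130,4.5,'t2c.png')
f=grab_frame('scene');crop(f,280,130,150,130,5,'s2.png')"
```

```text
clock: 25.17
eef_pos: [447.6, -242.8, 384.1]
tcp_rot: [3.137, -0.019, 0.047]
contact_force: [0.2, -0.3, 0.2]
opening: 1.0
```

View pics/t2.png

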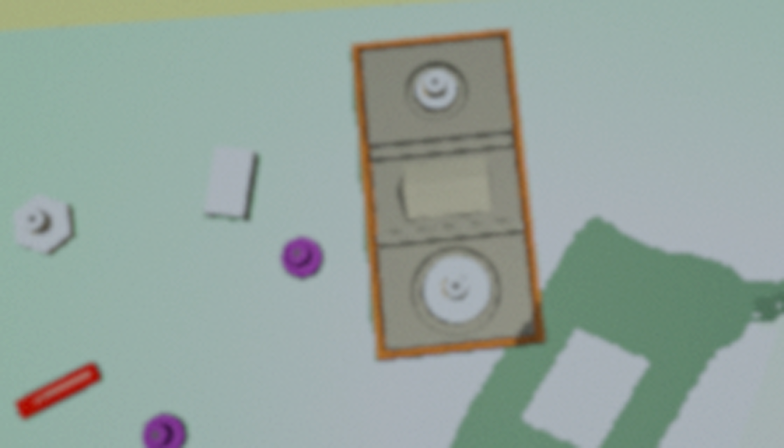

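View pics/t2c.png

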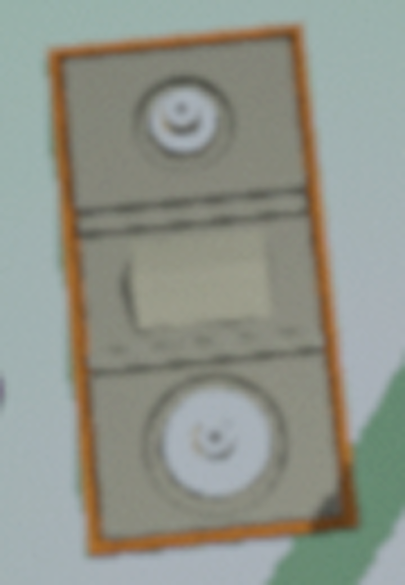

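View pics/s2.png

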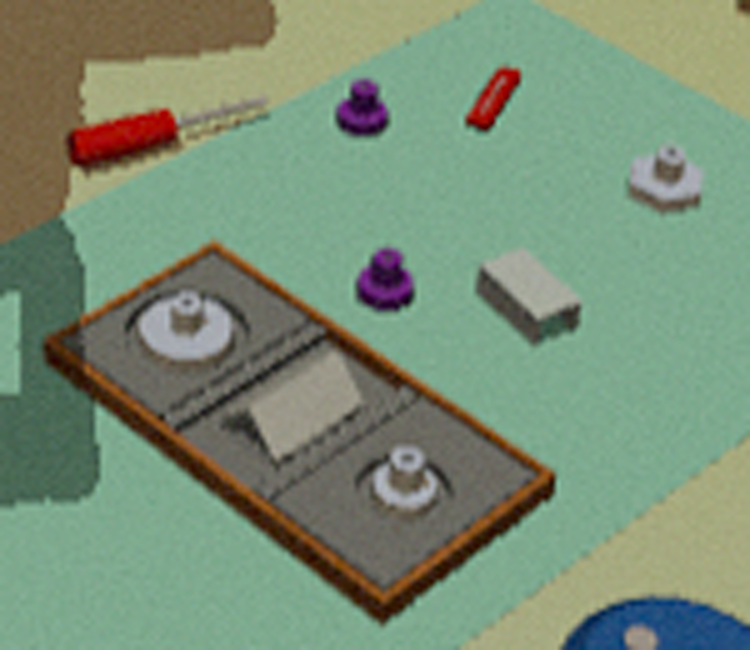

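```bash
python3 -m creep '[[0,0,0,0,0,0,0],[0,0,0,0,0,0,0]]'; python3 -c "
from rig import job
print(job.sign_off())"
```

```text
clock: 25.43
eef_pos: [448.9, -238.0, 382.9]
tcp_rot: [3.141, -0.017, 0.047]
contact_force: [-0.4, 0.1, 0.9]
opening: 1.0
the job is handed in; nothing more can be done
None
```

The press kit is in the caddy and the job is handed in, at about 25 s of the 128 s allowed. I placed the short angle first, ridge up along the groove, then the long angle over it. After that came the large die and the small die, each into its own recess.

**Angles:** After placing, the short angle's centre measured (575.3, 45.5) mm. The long angle's centre measured (575.7, 45.0) mm when read at the nested height. The groove centre is about (575, 46) mm, and the ends overhang equally to within about 1 mm. How fully the legs rest on each other I judged only from the pictures. The release height was slightly below the calculated nested height, which also suggests full seating.

**Dies and look-alikes:** The final top and scene pictures show both dies flat and near the middle of their recesses. The hex die, the channel and the purple dies show no sign of having moved.

**Forces and clearance:** The sensed force stayed near zero, at most about 2 N at the readings I took. At hand-in the gripper was open and well clear of everything. No check failed, and my measurements agreed to within about 2 mm, apart from a few small-feature readings off by 3 to 5 mm.

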